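File a flow cell case in the hooked cradle

TASK

Pick up the thin flow cell case that stands on edge on the bench and put it into the empty cradle: lean its top towards the cradle's open front (the side away from its posts), tuck its lower long edge into the slot below the two hooks, then straighten it until it stands upright under the hooks, and let go. Leave the case in the other cradle and the thicker box on the bench where they are.

Things in the scene. Friction and masses are not known exactly. Their poses are not given: they have to be found in the camera images.
- case: the thin flow cell case to file: flat white plastic box 55 x 85 x 18 mm, 45 g, standing on the bench on an 85 mm edge. Axes: x along the 55 mm (up at the start), y along the 85 mm, z through the 18 mm thickness (level, towards the robot's right). Origin: centre of the 55 x 85 mm face that looks to the robot's left, 27.5 mm above the bench. Either long edge may end down
- case_mid (a point): the middle of that case: 9 mm along its z from its origin; same axes
- cradle: empty cradle, fixed: aluminium base with two grey hooked posts. Origin: underside's centre; x from its open front to its posts, y along the slot, z up; its front (-x) faces the robot's right, to 30 degrees. Base 68 (x) x 124 (y) x 8 mm. Slot 34 mm wide (x) and 113 mm long, between a front wall 5 mm thick and the posts; front wall and end stops rise 10 mm above its floor
- cradle_slot (a point): centre of the floor of the empty cradle's slot, 8 mm above the bench; axes as the cradle. The slot runs from x = -17 to +17 mm. The case enters leaned 20 to 30 degrees (top to -x), moved down along its own plane between hook tips and front wall, with some 5 mm to spare on either side, then turns upright about its lower edge
- other_case: a second case like the first, standing loose in the other cradle of the same make; to be left alone. Origin and axes as for the first case
- full_cradle: the other cradle, which holds the second case; same make, origin and axes as the empty one
- thick_box: a thicker plastic slide box on the bench, 30 x 85 x 34 mm (x, y, z), lying loose; to be left alone. Origin at the centre of its underside
- cradle_hooks (a point): midway between the empty cradle's two hook tips, at their underside: x = -10 mm and 66 mm above the slot's floor. The posts (x = 17 to 25 mm) and hooks stand at y = 30 to 48 mm on both sides, with 60 mm free between them for fingers; the hooks are 8 mm thick and reach forward over the slot, so the case cannot go in straight from above
Not all that is in view belongs to the job. What is shaped like the case but pink is not meant.

How it is judged (in metres and radians):
On the way:
1. leaning 10 degrees or more, the case has its lower edge in the empty slot: middle under 45 mm above the floor, -40 to 17 mm across and within 20 mm along the slot from its centre ((angle between case's own z axis and vertical below 1.396 rad or angle between case's own z axis and vertical above 1.745 rad) and z of case_mid in the frame of cradle_slot below 0.045 m and x of case_mid in the frame of cradle_slot between -0.04 and 0.017 m and y of case_mid in the frame of cradle_slot between -0.02 and 0.02 m), for 0.1 s.
At the end, for the whole second after the job is handed in: the thin case stands at rest on a long edge on the floor of the empty cradle's slot, upright to 10 degrees, its middle within 14 mm of the slot's centre across the slot and 16 mm along it, and 21 to 34 mm above the slot's floor (x of case_mid in the frame of cradle_slot between -0.014 and 0.014 m and y of case_mid in the frame of cradle_slot between -0.016 and 0.016 m and z of case_mid in the frame of cradle_slot between 0.021 and 0.034 m and (angle between case's own x axis and vertical below 0.175 rad or angle between case's own x axis and vertical above 2.967 rad) and linear speed of case below 0.02 m/s); the robot touches nothing.
It fails at once if the case in the other cradle is shifted by more than 20 mm (distance of other_case from where it was at the start of the episode above 0.02 m).
It fails at once if the thicker box is shifted by more than 20 mm (distance of thick_box from where it was at the start of the episode above 0.02 m).
It also fails if it takes over 38 s, if anything falls off the work surface, if the arm or the gripper's body presses on something with over 40 N, if the wrist force passes 120 N, or if a joint passes its speed limit or range.

ROBOT

A 6-joint arm with a two-finger parallel gripper is mounted at the origin on a cart in front of the work surface, level with it; the furniture and walls round the work are solid. World frame = base frame: x ahead of the robot, y to its left, z up, the work surface at z = 0. Lengths are in mm, angles in rad, forces in N, time in s.
With the tool pointing down it reaches from about 300 to 775 mm from the base axis. Payload 14.6 kg.
Tool frame: the origin (TCP) lies on the centre line of the jaws, within the pads' length; the fingertips stand 25 mm ahead of it and the grasp point (between the pads) lies 6 mm ahead of it; z points along the fingers, y is the direction in which the jaws open and shut (so a half turn about z gives the same grasp; the last joint's range is limited). The gripper opens to 85 mm and grips with 20 to 120 N. Pads are 22 mm wide; open, the fingers measure 114 mm over their backs; the gripper's body (76 mm by 85 mm) begins 54 mm behind the grasp point. The pads swing forward as they close: fully open they stand 13 mm farther back than shut.
Start: joints at [-1.276, 0.3, 1.521, -0, 1.321, -0.067], TCP at [194.67, -514.386, 219.281] pointing down, gripper open.
Joint ranges: [-3.03, 3.03], [-0.79, 2.21], [0.23, 2.52], [-1.04, 4.18], [0, 3.07], [-2.55, 2.55]. Speed limits (rad/s): [2.22, 2.22, 2.57, 3.14, 3.14, 3.14].

INTERFACE

Orientations are given as a rotation vector (axis times angle).
In Python, from plant import status, imaging, order, nets gives the robot as it stands. The module is installed in compiled form; this text tells all that it offers.
- The arm moves only by the tool arm_command, never from a script. Its argument "deltas" is a list of rows, each a list of 5 numbers: the opening, from 0 (shut) to 1 (fully open), then the shift along the tool's x, y, z in m, then the turn about the tool's z in degrees. In form: [[hand, x, y, z, roll], ...]. A call has 1 to 20 rows; each row shifts and turns the pose as measured when the row begins, along the tool's axes as they then stand; what a row does not reach is not made up. A row lasts 1/10 s, in which the tool goes at most 50 mm and 8.59 degrees, less where a joint would pass 70% of its speed; a pose out of reach is approached as far as the arm can. A call with a gripper value outside its range is refused whole. The fingers move at their own pace and stop on an object; "squeeze" is the grip in N (left out, the last holds). Time passes only in rows, so rows that do not move let the fingers close. It gives the time, the measured TCP pose, the force and the opening at its end, in the units of the state.
- status.get_state(): the state, without advancing time (a new reading comes with each control period).
- imaging.read_camera(name): name is "scene" or "top" or "wrist"; returns a dict with "color" (480x640x3 uint8, red, green, blue), "vertical_fov" (degrees; the focal length in pixels is half the picture's height over the tangent of half this angle, whatever the lens; pixels are square), "cx", "cy" (the principal point, pixels), "D" ([k1, k2, p1, p2, k3] as OpenCV has them; the pictures are not rectified), "xyz" and "orientation" of the camera in the world. Camera axes: x right, y down, z forward; pixel columns grow to the right and rows downward; lengths in mm; the calibration is good to about 2 mm. A picture is of the moment at which its call begins. There is no depth.
- order.hand_in(): hands the job in, once; it reports no verdict.
Trained networks look in a picture, given as the dict that the camera call returned (one of the last four; its "shot" number tells which), for a name from the list of things; names that differ only in an ending like _2 or _b are one class to them, and where a whole thing is asked for, a point or a joint stands for the part that bears it (a point fixed in the world has none). Each returns a list of dicts, best first, with "p" (0 to 1); they miss things now and then, are a little off and sometimes report something else, mostly with a low value. They report only what shows in the picture. A call takes as long as a camera call. They do not tell look-alikes from the thing itself.
- nets.spot_in(picture, target): "xyz" ([x, y, z] in mm, in the coordinates of the camera as it stood for that picture, good to about 4 mm: the middle of the surface that is visible of it).
The state is a dict: "clock": time; "qpos": joint angles; "joint_velocities": joint speeds; "joint_efforts": joint torques, N m; "tool_pos": TCP position; "tool_rot": TCP orientation; "ft_force": force on the tool from outside, world axes, zero at the start; "moment": the same for the moment, N m; "width": opening from 0.0 (shut) to 1.0 (fully open).
Only numpy, scipy, OpenCV 4.12 (cv2) and the standard library are available. Lean on these libraries where they do the work, as an engineer would, in place of code of your own. Each camera call takes 0.05 s, during which the arm holds its last target. There are 200 camera calls.

## Working session

There is one attempt and no reset: what is moved stays moved. The work goes in short steps, Python scripts to look and compute and a tool call to move; the robot and the scene stay as the last step left them, time stands still between calls to the robot, and variables do not carry over. Pictures are saved under pics/ and viewed, about 8 in all and at most 12, crops included, and the job is handed in when it is done.

Besides the shell and the picture viewer there is one more tool, called by a JSON object that holds its "fn" and its "kwargs". arm_command: Moves the arm, as the interface text tells. Its arguments: {"type":"object","properties":{"deltas":{"type":"array","items":{"type":"array","items":{"type":"number"}}},"squeeze":{"type":"number"}},"required":["deltas"]}

```bash
mkdir -p pics; cat > h.py <<'E'
import numpy as np, cv2
from scipy.spatial.transform import Rotation as R
from plant import status, imaging, order, nets
def cam(n):
    p=imaging.read_camera(n); f=240/np.tan(np.radians(p["vertical_fov"])/2)
    p["K"]=np.array([[f,0,p["cx"]],[0,f,p["cy"]],[0,0,1.]]); p["Dd"]=np.array(p["D"],float)
    o=np.array(p["orientation"],float)
    p["R"]=R.from_rotvec(o) if o.size==3 else (R.from_matrix(o) if o.size==9 else R.from_quat(o)); p["t"]=np.array(p["xyz"],float); return p
def world(p,c): return p["R"].apply(c)+p["t"]
def px(p,w):
    c=p["R"].inv().apply(np.atleast_2d(np.array(w,float))-p["t"]); return cv2.projectPoints(c,np.zeros(3),np.zeros(3),p["K"],p["Dd"])[0][:,0]
def onplane(p,uv,z):
    n=cv2.undistortPoints(np.array(uv,float).reshape(-1,1,2),p["K"],p["Dd"])[:,0]
    d=p["R"].apply(np.c_[n,np.ones(len(n))]); return p["t"]+d*((z-p["t"][2])/d[:,2])[:,None]
def save(p,n): cv2.imwrite(f"pics/{n}.png",p["color"][:,:,::-1])
E
python3 - <<'E'
from h import *
print(status.get_state())
for n in("top","scene"):
    p=cam(n); save(p,n+"1"); print(n,p["t"],p["orientation"],p["D"],p["K"][0,0])
    for t in("case","cradle","full_cradle","thick_box","cradle_hooks","cradle_slot"):
        for d in nets.spot_in(p,t)[:4]: 
            w=world(p,d["xyz"]); print(t,round(d["p"],2),w.round(),px(p,w).round())
E
```

```text
{'clock': 0.0, 'qpos': array([-1.27559592e+00,  3.00484014e-01,  1.52158366e+00,  1.14614999e-05,
        1.32070196e+00, -6.65418704e-02]), 'joint_velocities': array([ 0.00019663, -0.00159184, -0.00034792,  0.00038397, -0.00050657,
       -0.00054675]), 'joint_efforts': array([ 2.94749243e-04, -5.43496978e+01, -3.61794019e+01, -7.83855080e-05,
        3.97332158e-03,  6.22858965e-05]), 'tool_pos': array([ 194.60471647, -514.15527711,  218.71314736]), 'tool_rot': array([-3.08919431e+00, -5.64915366e-01,  1.93513105e-04]), 'ft_force': array([0.39306845, 0.29458112, 0.0325574 ]), 'moment': array([-0.01124229, -0.04494115,  0.00900126]), 'width': 0.9994773906361846}
top [ 467.1731036    61.92033293 1052.63647285] [-2.18309101  2.17489827 -0.10444636] [-0.15371098  0.          0.          0.          0.        ] 528.9350250211479
case 0.77 [ 571. -104.   57.] [[403. 227.]]
case 0.7 [648.  79.  53.] [[307. 187.]]
cradle 0.68 [493.  78.   6.] [[307. 269.]]
cradle 0.47 [486. 299.   6.] [[196. 271.]]
full_cradle 0.63 [488. 302.   6.] [[195. 271.]]
thick_box 0.94 [440. -58.  29.] [[378. 296.]]
cradle_hooks 0.67 [495.  75.   7.] [[309. 267.]]
cradle_slot 0.87 [499.  72.   6.] [[311. 266.]]
cradle_slot 0.4 [486. 292.  68.] [[193. 271.]]
scene [192.6768866  728.64675687 644.26951506] [-0.64056943  2.56956689 -1.25581142] [-0.11552825  0.          0.          0.          0.        ] 544.3377626604195
case 0.72 [633.  94.  45.] [[273. 242.]]
case 0.62 [567. -81.  43.] [[349. 204.]]
case 0.6 [ 419. -207.   35.] [[440. 196.]]
cradle 0.86 [491.  93.  15.] [[344. 279.]]
full_cradle 0.56 [472. 322.  15.] [[285. 378.]]
thick_box 0.74 [431. -48.  29.] [[407. 239.]]
cradle_hooks 0.85 [492.  94.  13.] [[343. 280.]]
cradle_slot 0.61 [489.  95.  14.] [[345. 280.]]
```

View pics/top1.png

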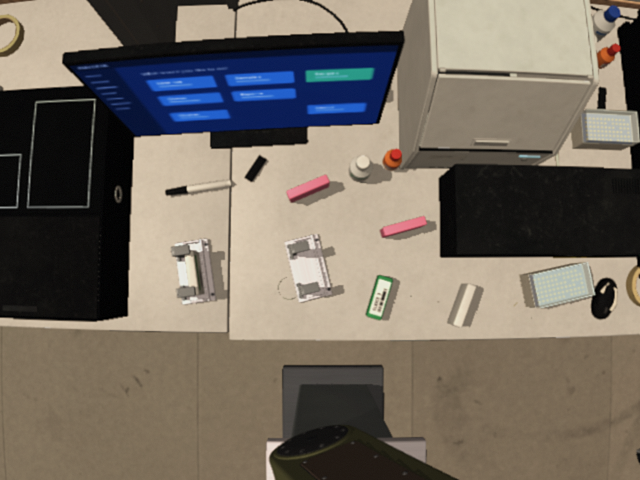

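View pics/scene1.png

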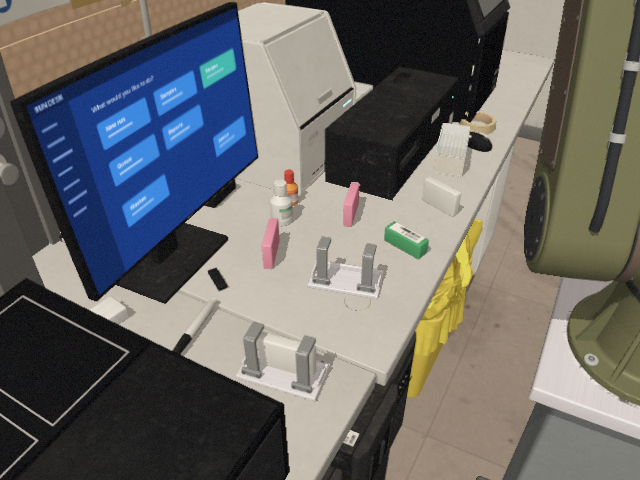

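The case is the white block at (465,305) in the top view and (440,196) in the scene view. The look-alikes are pink cases at (308,187) and (403,227), the white case in the full cradle at (193,271), and the green thick box at (378,296). The empty cradle is at (308,268), with its posts on the left. Next is one close crop of each.

```bash
python3 - <<'E'
from h import *
im=cv2.imread("pics/top1.png")
a=cv2.resize(im[275:335,435:495],(400,400),interpolation=cv2.INTER_CUBIC)   # 6.667x
b=cv2.resize(im[225:310,270:355],(400,400),interpolation=cv2.INTER_CUBIC)   # 4.706x
cv2.imwrite("pics/crop.png",np.hstack([a,b]))
s=cv2.imread("pics/scene1.png")
a=cv2.resize(s[165:225,410:470],(400,400),interpolation=cv2.INTER_CUBIC)
b=cv2.resize(s[225:305,300:380+20],(500,400),interpolation=cv2.INTER_CUBIC)[:,:400]  # 5x
cv2.imwrite("pics/crop2.png",np.hstack([a,b]))
E
```

```text
(no output)
```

View pics/crop.png

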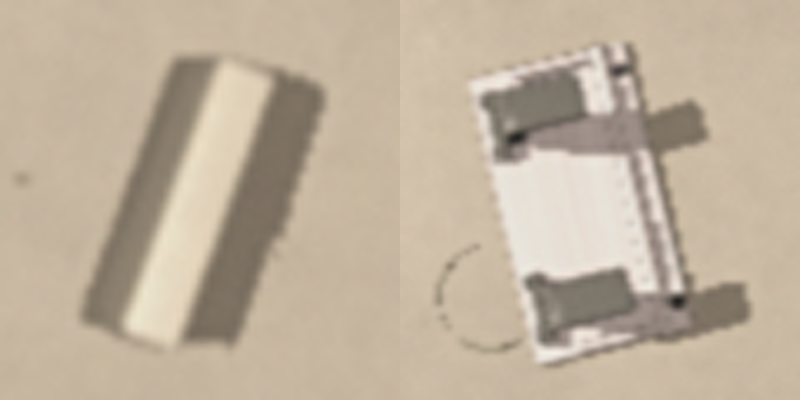

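View pics/crop2.png

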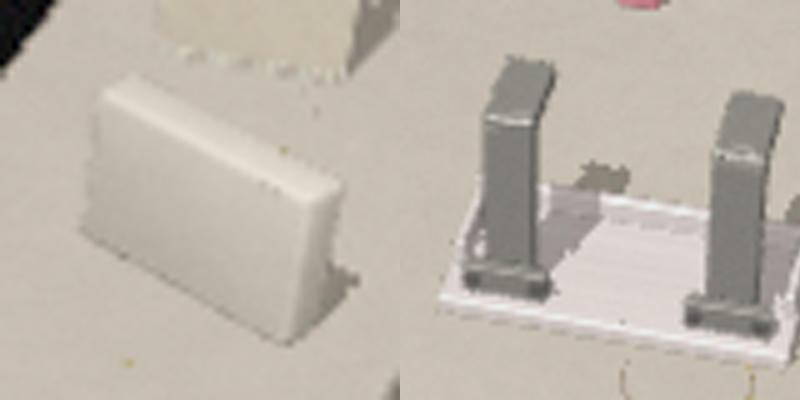

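```bash
cat > fit.py <<'E'
from h import *
from scipy.optimize import least_squares
pt,ps=cam("top"),cam("scene")
f=lambda L,s,o:(np.array(L,float)+.5)/s-.5+np.array(o)
def fit(views,x0):
    def res(v):
        c,s=np.cos(v[2]),np.sin(v[2]); out=[]
        for p,uv,m in views:
            m=np.array(m,float); w=np.c_[v[0]+c*m[:,0]-s*m[:,1],v[1]+s*m[:,0]+c*m[:,1],m[:,2]]
            out.append((px(p,w)-uv).ravel())
        return np.concatenate(out)
    r=least_squares(res,x0,x_scale=[10,10,.1]); print(r.x.round(3),np.degrees(r.x[2]).round(1),"res",r.fun.round(1)); return r.x
# case: local u along length (away from robot), v to the left, z
vt=(pt,f([(222,57),(277,72),(183,350),(123,330)],6.667,(435,275)),[(42.5,9,55),(42.5,-9,55),(-42.5,-9,55),(-42.5,9,55)])
vs=(ps,f([(103,92),(137,75),(305,205),(340,183),(85,230),(288,343)],6.667,(410,165)),[(42.5,9,55),(42.5,-9,55),(-42.5,9,55),(-42.5,-9,55),(42.5,9,0),(-42.5,9,0)])
for V in([vt],[vs],[vt,vs]): fit(V,[419,-207,-.3])
# cradle frame
ct=(pt,f([(70,80),(140,363),(232,42)],4.706,(270,225)),[(34,-62,8),(34,62,8),(-34,-62,8)])
cs=(ps,f([(42,298),(385,355)],5,(300,225)),[(34,-62,8),(34,62,8)])
for V in([ct],[cs],[ct,cs]): fit(V,[495,80,1.4])
s=status.get_state(); print(R.from_rotvec(s["tool_rot"]).as_matrix().round(3))
w=cam("wrist"); print("wrist",(w["t"]-s["tool_pos"]).round(), R.from_rotvec(s["tool_rot"]).inv().apply(w["t"]-s["tool_pos"]).round(1),w["K"][0,0])
E
python3 fit.py
```

```text
[ 4.23212e+02 -2.22377e+02 -3.53000e-01] -20.2 res [-0.1 -0.9  0.3  0.1 -0.2  0.5  0.1  0.3]
[ 4.20998e+02 -2.21093e+02 -4.05000e-01] -23.2 res [-0.5 -0.8  0.2 -1.   0.5 -0.3  1.1 -0.  -0.6  0.4 -0.8  1.5]
[ 4.22145e+02 -2.22169e+02 -3.73000e-01] -21.4 res [ 0.2 -0.3  0.6  0.9 -0.8  1.  -0.4  0.6 -1.2 -0.9 -0.6 -1.2  0.7 -0.9
  1.  -0.7 -1.3  0.3 -0.7  0.9]
[494.856  74.996   1.807] 103.6 res [ 0.5 -0.4 -0.   0.6 -0.5 -0.2]
[493.36   78.806   1.813] 103.9 res [-1.1 -0.5  1.1  0.3]
[494.338  76.127   1.805] 103.4 res [ 0.  -0.2 -0.7  0.9 -1.   0.  -0.9 -1.7  1.  -0.7]
[[ 0.935  0.354  0.   ]
 [ 0.354 -0.935  0.   ]
 [ 0.     0.    -1.   ]]
wrist [ 70.  28. 154.] [  75.6   -1.2 -154. ] 380.9112412427515
```

{"fn": "arm_command", "kwargs": {"deltas": [[1,0.032,-0.0193,-0.003,0],[1,0.032,-0.0193,-0.003,0],[1,0.032,-0.0193,-0.003,0],[1,0.032,-0.0193,-0.003,0],[1,0.032,-0.0193,-0.003,0],[1,0.032,-0.0193,-0.003,0],[1,0.032,-0.0193,-0.003,0],[1,0.032,-0.0193,-0.003,0],[1,0.032,-0.0193,-0.003,0],[1,0.032,-0.0193,-0.003,0],[1,0,0,0,8.4],[1,0,0,0,8.4],[1,0,0,0,8.4],[1,0,0,0,8.4],[1,0,0,0,8.4]], "squeeze": 20}}

```text
clock: 2.35
tool_pos: [434.4, -207.6, 251.1]
tool_rot: [3.081, -0.611, 0.004]
ft_force: [-0.1, -0.5, 0.5]
width: 0.999
```

```bash
cat >> h.py <<'E'
def to(x,y,z,yaw):
    "deltas (tool mm, deg) to bring TCP to x,y,z with tool y at world yaw"
    s=status.get_state(); r=R.from_rotvec(s["tool_rot"]); m=r.as_matrix(); cy=np.degrees(np.arctan2(m[1,1],m[0,1]))
    print("t",round(s["clock"],2),"tcp",s["tool_pos"].round(1),"yaw",cy.round(1),"tilt",np.degrees(np.arccos(-m[2,2])).round(2),"w",round(s["width"],3),"F",s["ft_force"].round(1),"q6",s["qpos"][5].round(2))
    print("delta",r.inv().apply(np.array([x,y,z])-s["tool_pos"]).round(1),"turn",(-(yaw-cy)).round(1))
E
python3 - <<'E'
from h import *
to(422,-222,150,-111)
w=cam("wrist"); save(w,"w1")
for t in["case"]:
    for d in nets.spot_in(w,t)[:3]: print(d["p"],world(w,d["xyz"]).round(1))
for L,z in(((42.5,9),55),):
    c,s=np.cos(-.365),np.sin(-.365)
    q=[(422+c*u-s*v,-222+s*u+c*v,55) for u,v in((42.5,9),(42.5,-9),(-42.5,-9),(-42.5,9))]; print(px(w,q).round(1))
E
```

```text
t 2.35 tcp [ 434.4 -207.6  251.1] yaw -112.4 tilt 0.15 w 0.999 F [-0.1 -0.5  0.5] q6 1.44
delta [ -6.2  18.  101.1] turn -1.4
0.82 [ 572.1 -111.4   53.4]
0.67 [ 425.1 -227.5   58.1]
0.67 [655.6  39.9  10.1]
[[327.6 172.8]
 [347.3 172.3]
 [347.7 260.4]
 [329.3 260.9]]
```

View pics/w1.png

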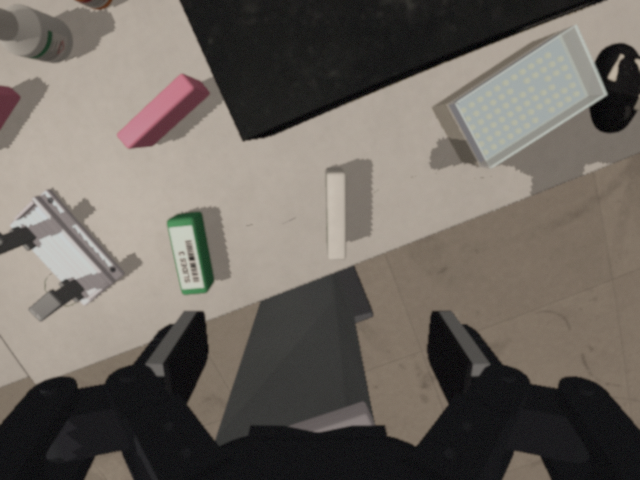

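{"fn": "arm_command", "kwargs": {"deltas": [[0.5,-0.003,0.009,0.035,-1.4],[0.5,-0.003,0.009,0.035,0],[0.5,0,0,0.03,0],[0.5,0,0,0.03,0],[0.5,0,0,0.025,0],[0.5,0,0,0,0]]}}

```text
clock: 3.05
tool_pos: [422.8, -223.6, 92.3]
tool_rot: [3.097, -0.518, 0.011]
ft_force: [0.1, 1.0, 0.8]
width: 0.5
```

```bash
python3 - <<'E'
from h import *
to(422,-222,68,-111.2)
w=cam("wrist"); cv2.imwrite("pics/w2.png",w["color"][150:480,120:520,::-1])
c,s=np.cos(-.370),np.sin(-.370)
q=[(422+c*u-s*v,-222+s*u+c*v,55) for u,v in((42.5,9),(42.5,-9),(-42.5,-9),(-42.5,9))]; print(px(w,q).round(1)-[120,150])
E
```

```text
t 3.05 tcp [ 422.8 -223.6   92.3] yaw -109.0 tilt 0.41 w 0.5 F [0.1 1.  0.8] q6 1.34
delta [-1.5 -1.2 24.3] turn 2.2
[[183.3  46.9]
 [218.8  48.3]
 [210.6 195.4]
 [179.2 194.4]]
```

View pics/w2.png

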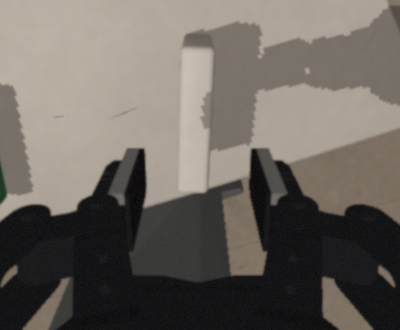

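{"fn": "arm_command", "kwargs": {"deltas": [[0.5,-0.0015,-0.001,0.012,2],[0.5,0,0,0.012,0],[0.5,0,0,0,0],[0.1,0,0,0,0],[0.1,0,0,0,0],[0.1,0,0,0,0],[0.1,0,0,0,0],[0.1,0,0,0,0]]}}

```text
clock: 3.9
tool_pos: [426.1, -224.8, 76.4]
tool_rot: [3.085, -0.556, 0.029]
ft_force: [-0.2, 0.6, -0.6]
width: 0.101
```

```bash
python3 - <<'E'
from h import *
to(422,-222,130,-111.2)
E
```

```text
t 3.9 tcp [ 426.1 -224.8   76.4] yaw -110.4 tilt 1.12 w 0.101 F [-0.2  0.6 -0.6] q6 1.37
delta [ -3.8  -1.  -53.7] turn 0.8
```

{"fn": "arm_command", "kwargs": {"deltas": [[0.4,0,0,-0.01,0],[0.4,0,0,-0.01,0],[0.4,0,0,0,0],[0.4,0,0,0,0]]}}

```text
clock: 4.3
tool_pos: [426.0, -224.7, 98.9]
tool_rot: [3.085, -0.556, 0.03]
ft_force: [0.4, 0.8, -0.9]
width: 0.403
```

```bash
python3 - <<'E'
from h import *
to(422,-222,66,-111.2)
w=cam("wrist"); cv2.imwrite("pics/w3.png",w["color"][150:480,120:520,::-1])
c,s=np.cos(-.370),np.sin(-.370)
q=[(422+c*u-s*v,-222+s*u+c*v,55) for u,v in((42.5,9),(42.5,-9),(-42.5,-9),(-42.5,9))]; print(px(w,q).round(1)-[120,150])
E
```

```text
t 4.3 tcp [ 426.  -224.7   98.9] yaw -110.4 tilt 1.18 w 0.403 F [ 0.4  0.8 -0.9] q6 1.36
delta [-5.3 -1.2 32.8] turn 0.8
[[181.7  52.3]
 [215.8  52.8]
 [211.9 195.4]
 [181.5 195.1]]
```

View pics/w3.png

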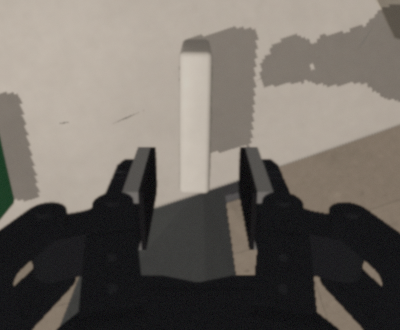

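{"fn": "arm_command", "kwargs": {"deltas": [[0.4,-0.0025,-0.0005,0.01,0.5],[0.4,-0.0025,-0.0005,0.01,0],[0.4,0,0,0.01,0],[0.4,0,0,0.003,0],[0.4,0,0,0,0]]}}

```text
clock: 4.85
tool_pos: [420.9, -221.5, 61.2]
tool_rot: [3.083, -0.571, 0.026]
ft_force: [0.1, -0.6, 0.6]
width: 0.401
```

```bash
python3 - <<'E'
from h import *
to(422,-222,66,-111.2)
E
```

```text
t 4.85 tcp [ 420.9 -221.5   61.2] yaw -111.0 tilt 1.01 w 0.401 F [ 0.1 -0.6  0.6] q6 1.37
delta [ 1.2  0.1 -4.7] turn 0.2
```

{"fn": "arm_command", "kwargs": {"deltas": [[0.4,0.001,0,-0.004,0],[0.4,0,0,0,0],[0.15,0,0,0,0],[0.15,0,0,0,0],[0.15,0,0,0,0],[0.15,0,0,0,0]]}}

```text
clock: 5.45
tool_pos: [422.5, -222.2, 66.5]
tool_rot: [3.083, -0.571, 0.028]
ft_force: [-0.0, -1.3, 0.1]
width: 0.151
```

```bash
python3 - <<'E'
from h import *
to(422,-222,66,-111.2)
E
```

```text
t 5.45 tcp [ 422.5 -222.2   66.5] yaw -111.0 tilt 1.1 w 0.151 F [-0.  -1.3  0.1] q6 1.37
delta [-0.5 -0.1  0.4] turn 0.2
```

{"fn": "arm_command", "kwargs": {"deltas": [[0,0,0,0,0],[0,0,0,0,0],[0,0,0,0,0]]}}

```text
clock: 5.75
tool_pos: [422.5, -222.2, 66.5]
tool_rot: [3.083, -0.571, 0.029]
ft_force: [-0.9, -0.0, -0.2]
width: 0.001
```

```bash
python3 - <<'E'
from h import *
to(422,-222,66,-111.2)
w=cam("wrist"); cv2.imwrite("pics/w4.png",w["color"][150:480,120:520,::-1])
p=cam("scene"); 
u=px(p,[[422,-222,40]])[0].astype(int); print(u)
cv2.imwrite("pics/s4.png",cv2.resize(np.hstack([p["color"][u[1]-60:u[1]+60,u[0]-70:u[0]+70,::-1]]),None,fx=4,fy=4))
E
```

```text
t 5.75 tcp [ 422.5 -222.2   66.5] yaw -111.0 tilt 1.11 w 0.001 F [-0.9 -0.  -0.2] q6 1.37
delta [-0.5 -0.1  0.5] turn 0.2
[441 190]
```

View pics/s4.png

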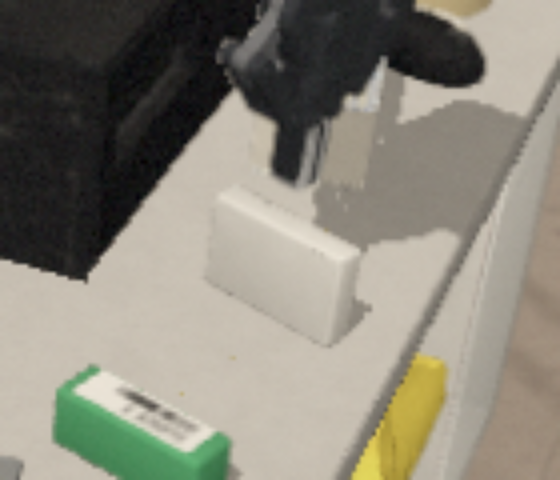

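```bash
python3 - <<'E'
from h import *
p=cam("scene")
for y in(-222,-240,-255): print(y,px(p,[[422,y,z] for z in(40,50,60,70)]).round(1).tolist())
E
```

```text
-222 [[441.5, 190.5], [442.1, 186.4], [442.8, 182.2], [443.4, 178.0]]
-240 [[444.2, 186.4], [444.8, 182.3], [445.5, 178.2], [446.1, 174.0]]
-255 [[446.4, 183.1], [447.0, 179.0], [447.7, 174.9], [448.3, 170.8]]
```

View pics/w4.png

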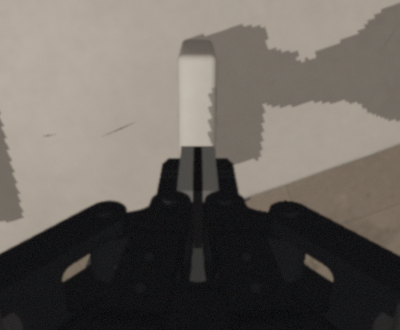

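```bash
python3 - <<'E'
from h import *
w=cam("wrist"); s=status.get_state(); r=R.from_rotvec(s["tool_rot"])
print((r.inv()*w["R"]).as_rotvec().round(3), r.inv().apply(w["t"]-s["tool_pos"]).round(1), w["D"],w["cx"],w["cy"])
for z in(-20,-10,0,10,25): 
    print(z,[px(w,r.apply([x,y,z])+s["tool_pos"]).round(0)[0].tolist() for x,y in((11,0),(-11,0),(11,9),(11,-9))])
E
```

```text
[-0.233 -0.233  1.559] [  74.5   -1.5 -154. ] [-0.06981119  0.          0.          0.          0.        ] 317.31156075839374 244.5940509153242
-20 [[321.0, 300.0], [321.0, 350.0], [345.0, 300.0], [298.0, 300.0]]
-10 [[321.0, 290.0], [321.0, 337.0], [343.0, 290.0], [299.0, 290.0]]
0 [[321.0, 281.0], [321.0, 326.0], [341.0, 281.0], [300.0, 281.0]]
10 [[321.0, 272.0], [320.0, 315.0], [340.0, 272.0], [301.0, 272.0]]
25 [[320.0, 261.0], [320.0, 302.0], [338.0, 261.0], [302.0, 261.0]]
```

{"fn": "arm_command", "kwargs": {"deltas": [[0.4,0,0,0,0],[0.4,0,0,0,0],[0.4,0,0,0.005,0],[0.4,0,0,0,0],[0,0,0,0,0],[0,0,0,0,0],[0,0,0,0,0]]}}

```text
clock: 6.65
tool_pos: [422.5, -222.2, 60.8]
tool_rot: [3.083, -0.571, 0.028]
ft_force: [0.5, -0.1, 0.2]
width: 0.001
```

{"fn": "arm_command", "kwargs": {"deltas": [[0.4,0,0,0,0],[0.4,0,0,0,0],[0.4,0,0,0.007,0],[0.4,0,0,0,0],[0,0,0,0,0],[0,0,0,0,0],[0,0,0,0,0]]}}

```text
clock: 7.35
tool_pos: [422.6, -222.3, 53.1]
tool_rot: [3.083, -0.571, 0.028]
ft_force: [-0.5, -0.5, 0.0]
width: 0.0
```

{"fn": "arm_command", "kwargs": {"deltas": [[0.4,0,0,0,0],[0.4,0,0,0,0],[0.4,0,0,0.007,0],[0.4,0,0,0,0],[0,0,0,0,0],[0,0,0,0,0],[0,0,0,0,0]]}}

```text
clock: 8.05
tool_pos: [422.7, -222.4, 45.5]
tool_rot: [3.083, -0.571, 0.028]
ft_force: [-0.1, 0.1, 0.0]
width: -0.001
```

```bash
python3 - <<'E'
from h import *
to(422,-222,66,-111.2)
w=cam("wrist"); p=cam("scene"); 
u=px(p,[[422,-222,40]])[0].astype(int); 
a=cv2.resize(p["color"][u[1]-50:u[1]+50,u[0]-50:u[0]+50,::-1],(400,400))
b=cv2.resize(w["color"][170:370,220:420,::-1],(400,400))
cv2.imwrite("pics/s5.png",np.hstack([a,b])); print(u)
E
```

```text
t 8.05 tcp [ 422.7 -222.4   45.5] yaw -111.0 tilt 1.08 w -0.001 F [-0.1  0.1  0. ] q6 1.37
delta [ -0.4  -0.  -20.5] turn 0.2
[441 190]
```

View pics/s5.png

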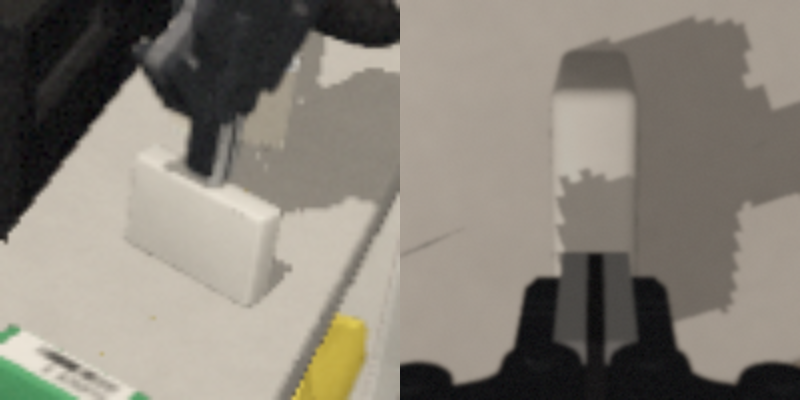

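{"fn": "arm_command", "kwargs": {"deltas": [[0.4,0,0,-0.003,0],[0.4,0,0,0,0],[0.4,0,0,0.009,0],[0.4,0,0,0,0],[0,0,0,0,0],[0,0,0,0,0],[0,0,0,0,0]]}}

```text
clock: 8.85
tool_pos: [422.8, -222.4, 39.1]
tool_rot: [3.083, -0.571, 0.028]
ft_force: [-0.1, -0.3, -0.1]
width: 0.203
```

{"fn": "arm_command", "kwargs": {"deltas": [[0.4,0,0,0,0],[0.4,0,0,0,0],[0.4,0,0,0.006,0],[0.4,0,0,0,0],[0,0,0,0,0],[0,0,0,0,0],[0,0,0,0,0]]}}

```text
clock: 9.55
tool_pos: [422.9, -222.5, 32.5]
tool_rot: [3.083, -0.571, 0.028]
ft_force: [1.0, 0.1, 0.1]
width: 0.205
```

```bash
python3 - <<'E'
from h import *
to(494.8+0,76,66,-76.4)
E
```

```text
t 9.55 tcp [ 422.9 -222.5   32.5] yaw -111.0 tilt 1.08 w 0.205 F [1.  0.1 0.1] q6 1.37
delta [ -39.1 -304.3  -35.1] turn -34.6
```

{"fn": "arm_command", "kwargs": {"deltas": [[0,0,0,-0.03,0],[0,0,0,-0.03,0],[0,-0.0015,-0.0265,-0.005,0],[0,-0.0015,-0.0265,0,0],[0,-0.0015,-0.0265,0,0],[0,-0.0015,-0.0265,0,0],[0,-0.0015,-0.0265,0,0],[0,-0.0015,-0.0265,0,0],[0,-0.0015,-0.0265,0,0],[0,-0.0015,-0.0265,0,0],[0,-0.0015,-0.0265,0,0],[0,0,0,0,-8.5],[0,0,0,0,-8.5],[0,0,0,0,-8.5],[0,0,0,0,-8.5],[0,0,0,0,0]]}}

```text
clock: 11.15
tool_pos: [496.9, 15.6, 99.3]
tool_rot: [3.108, 0.369, 0.025]
ft_force: [-0.6, 0.6, -0.2]
width: 0.205
```

```bash
python3 - <<'E'
from h import *
to(505.3,31.7,43.5,-76.5)
s=status.get_state(); r=R.from_rotvec(s["tool_rot"]); print(r.as_matrix().round(3))
w=cam("wrist"); save(w,"w6")
# cradle corners predicted in wrist
c,sn=np.cos(np.radians(103.5)),np.sin(np.radians(103.5))
print(px(w,[(494.8+c*a-sn*b,75.5+sn*a+c*b,z) for a,b,z in((34,-62,8),(-34,-62,8),(-34,62,8),(-22,-62,18),(-10,-30,82),(-10,30,82))]).round())
E
```

```text
t 11.15 tcp [496.9  15.6  99.3] yaw -76.5 tilt 1.12 w 0.205 F [-0.6  0.6 -0.2] q6 1.3
delta [ 11.1 -14.4  55.8] turn 0.0
[[ 0.972  0.234  0.017]
 [ 0.234 -0.972 -0.009]
 [ 0.015  0.013 -1.   ]]
[[170. 135.]
 [278. 133.]
 [283. 314.]
 [256. 134.]
 [213. 206.]
 [223. 324.]]
```

View pics/w6.png

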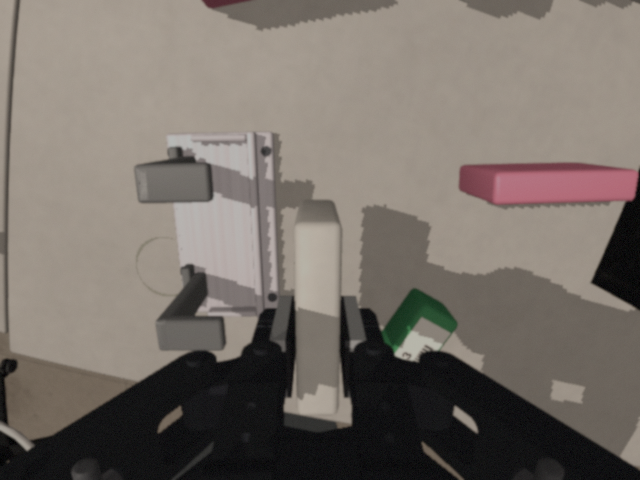

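{"fn": "arm_command", "kwargs": {"deltas": [[0,0.0125,0,0.025,0],[0,0,0,0.025,0],[0,0,0,0.007,0],[0,0,0,0,0]]}}

```text
clock: 11.6
tool_pos: [511.2, 17.8, 41.9]
tool_rot: [3.112, 0.334, 0.029]
ft_force: [0.6, 0.2, 0.0]
width: 0.204
```

```bash
cat >> h.py <<'E'
def cf():
    "TCP in cradle frame"
    s=status.get_state(); a=np.radians(103.5); d=s["tool_pos"]-[494.8,75.5,0]
    print("cradle x,y",round(np.cos(a)*d[0]+np.sin(a)*d[1],1),round(-np.sin(a)*d[0]+np.cos(a)*d[1],1),"z",d[2].round(1))
E
python3 - <<'E'
from h import *
to(505.3,31.7,42,-76.5);cf()
E
```

```text
t 11.6 tcp [511.2  17.8  41.9] yaw -77.8 tilt 1.23 w 0.204 F [0.6 0.2 0. ] q6 1.33
delta [ -2.8 -14.8  -0.3] turn -1.3
cradle x,y -59.9 -2.5 z 41.9
```

{"fn": "arm_command", "kwargs": {"deltas": [[0,0,-0.013,0,-1.3],[0,0,-0.013,0,0],[0,0,-0.004,0,0],[0,0,-0.004,0,0],[0,0,-0.004,0,0],[0,0,0,0,0]]}}

```text
clock: 12.2
tool_pos: [503.4, 55.8, 46.4]
tool_rot: [3.1, 0.37, 0.037]
ft_force: [1.1, -9.1, -3.5]
width: 0.202
```

```bash
python3 - <<'E'
from h import *
to(505.3,31.7,42,-76.5);cf()
E
```

```text
t 12.2 tcp [503.4  55.8  46.4] yaw -76.4 tilt 1.76 w 0.202 F [ 1.1 -9.1 -3.5] q6 1.39
delta [-4.  23.8  4.8] turn 0.1
cradle x,y -21.2 -3.8 z 46.4
```

```bash
cat >> h.py <<'E'
def gmap(p,r0,r1,c0,c1,st=4):
    g=cv2.blur(cv2.cvtColor(p["color"],cv2.COLOR_RGB2GRAY),(st,st))[r0:r1:st,c0:c1:st]
    print("     "+"".join(f"{c:4d}" for c in range(c0,c1,st)))
    for i,row in enumerate(g): print(f"{r0+i*st:4d} "+"".join(f"{v:4d}" for v in row))
E
python3 - <<'E'
from h import *
w=cam("wrist"); save(w,"w7"); gmap(w,168,300,256,380,6)
s=status.get_state(); r=R.from_rotvec(s["tool_rot"]); T=s["tool_pos"]
def box(th,ov=0):
    # end face corners at tool x=+42.5; top at tool z=-22.5 ; lean th: bottom towards +tool y
    c,sn=np.cos(th),np.sin(th); P=[]
    for h in(0,-55):
        for v in(-9,9): P.append(r.apply([42.5, v*c-h*sn, -22.5+ -h*c - v*sn*-1*-1])+T)
    return px(w,P).round()
for d in(0,10,20): print(d,box(np.radians(d)).tolist())
E
```

```text
256 262 268 274 280 286 292 298 304 310 316 322 328 334 340 346 352 358 364 370 376
 168  152 152 149 150 150 152 153 151 146 161 140 142 157 145 112 149 149 148 148 149 148
 174  154 153 153 153 152 153 152 152 141 165 141 120 147 146 107 141 149 149 148 148 148
 180  149 156 143 160 145 159 156 153 158 169 141 116 127 138 102 141 149 149 148 148 149
 186  173 173 171 172 170 174 175 173 171 171 142  86  61  89 108 148 149 148 148 148 148
 192  173 174 171 173 170 174 174 173 171 170 142 104  81 117 110 144 148 147 147 147 147
 198  169 173 171 173 170 174 175 173 172 170 143 118 144 136 100 135 144 146 147 147 147
 204  123 137 149 164 169 174 175 173 172 171 135  97  93  92  91  90  96 106 113 127 147
 210  117 119 116 120 125 142 158 171 171 140 104 100  99  98  96  90  83  98 101 104 121
 216  116 117 114 117 114 120 123 148 132 109 107 106 104 103  96  86  82  98 100 101 100
 222   77  77  75  76  74 102 120 119 106 122 139 136 134 122  94  84  83  99 100 101 101
 228  100 100 100 100  92  85 114 110 114 130 170 171 169 156 100  84  89 100 101 101 102
 234  104 103 104 104  95 
[... 466 characters left out ...]
135 174 174 173 156  91  72  91 100 100 101 101
 270   97  97  98  98  96 133 169 156 175 169 174 174 173 156  89  72  90 100 100 100 100
 276  162 164 163 165 166 172 171 169 175 174 173 174 173 156  88  73  89 100 100 101 101
 282  171 173 171 172 172 172 171 168 175 174 173 172 172 155  87  73  83 100 100 100 101
 288  171 172 171 171 172 173 172 168 175 174 172 172 171 154  87  73  77 100 100 100 100
 294  170 172 171 171 162 156 153 167 176 174 173 171 171 154  82  70  74  99 100 100 101
0 [[296.0, 225.0], [347.0, 225.0], [302.0, 198.0], [338.0, 198.0]]
10 [[296.0, 224.0], [346.0, 226.0], [321.0, 197.0], [358.0, 199.0]]
20 [[298.0, 223.0], [346.0, 227.0], [341.0, 198.0], [377.0, 200.0]]
```

{"fn": "arm_command", "kwargs": {"deltas": [[0,0,-0.004,0.0015,0],[0,0,-0.004,0.0015,0],[0,0,-0.004,0.0015,0],[0,0,0,0,0]]}}

```text
clock: 12.65
tool_pos: [502.8, 64.2, 46.6]
tool_rot: [3.089, 0.371, 0.048]
ft_force: [0.1, -9.9, -1.9]
width: 0.207
```

```bash
python3 - <<'E'
from h import *
to(505.3,31.7,42,-76.5);cf()
w=cam("wrist"); save(w,"w8"); gmap(w,186,240,280,420,5)
E
```

```text
t 12.65 tcp [502.8  64.2  46.6] yaw -76.3 tilt 2.45 w 0.207 F [ 0.1 -9.9 -1.9] q6 1.42
delta [-5.4 32.   5.5] turn 0.2
cradle x,y -12.9 -5.1 z 46.6
      280 285 290 295 300 305 310 315 320 325 330 335 340 345 350 355 360 365 370 375 380 385 390 395 400 405 410 415
 186  170 171 171 168 173 174 172 172 169 164 161 115  74  83 112 110 147 150 149 148 148 148 149 149 148 148 147 146
 191  171 172 172 169 173 175 173 172 169 164 161 110  51  66  96 121 149 149 148 148 148 148 148 149 149 147 146 147
 196  171 172 172 169 173 175 173 173 169 164 161 119  97 125 125 109 144 147 147 147 147 147 147 149 148 147 146 147
 201  171 171 172 169 174 174 173 172 169 164 160 115 110 125 107  97 123 128 138 147 147 147 147 148 148 147 147 147
 206  144 160 169 169 173 175 173 172 166 143 118  95  93  92  93  93  92  90  94 108 119 136 148 149 148 147 147 148
 211  117 118 125 135 152 165 162 139 113 101 100 100  99  99  98  97  93  89  90 100 101 112 142 149 148 146 146 147
 216  117 117 119 117 121 118 115 109 108 107 106 106 104 102  97  93  90  88  90 100 100 101 123 148 149 148 147 148
 221   99  99 100 109 123 122 133 147 142 123 130 115 102  96  92  90  89  88  93 100 101 101 105 139 149 149 149 148
 226   79  80  80  81  81  79  83 120 126 114 132 131  97  93  91  90  91  96  97 101 101 101 101 115 147 149 148 148
 231  101 101 101 101 101  98  81 113 114 115 120 115  95  93  92  94  97  98  97 102 101 102 102 116 148 148 148 148
 236  104 103 103 103 103  99  80 112 114 115 116 116  97  84  85  97  98  98  98 102 102 102 102 129 148 148 149 148
```

{"fn": "arm_command", "kwargs": {"deltas": [[0,0,-0.004,0.003,0],[0,0,-0.004,0.002,0],[0,0,-0.004,0.002,0],[0,0,-0.003,0.0015,0],[0,0,0,0,0]]}}

```text
clock: 13.2
tool_pos: [501.5, 78.9, 42.8]
tool_rot: [3.084, 0.371, 0.06]
ft_force: [0.0, -0.0, 0.3]
width: -0.001
```

```bash
python3 - <<'E'
from h import *
to(505.3,31.7,42,-76.5);cf()
w=cam("wrist"); save(w,"w9"); gmap(w,196,236,290,430,5)
E
```

```text
t 13.2 tcp [501.5  78.9  42.8] yaw -76.3 tilt 2.98 w -0.001 F [ 0.  -0.   0.3] q6 1.46
delta [-7.6 46.7  2.3] turn 0.2
cradle x,y 1.7 -7.3 z 42.8
      290 295 300 305 310 315 320 325 330 335 340 345 350 355 360 365 370 375 380 385 390 395 400 405 410 415 420 425
 196  170 168 169 169 166 169 167 166 170 171 169 168 159 154 160  90  50  68  98 137 146 146 145 145 145 145 146 145
 201  163 166 162 163 161 166 163 164 169 171 169 168 157 154 159 111  85 116 110 127 145 144 144 145 144 144 145 146
 206  124 123 111 110 108 110 107 110 115 118 118 122 121 123 127 106 120 136 104 113 131 133 138 144 144 144 145 146
 211  133 149 155 155 153 150 148 146 144 141 139 136 134 131 128 126 123 120 117 115 112 109 101 111 129 120 125 146
 216  109 111 123 142 160 167 167 167 168 168 168 169 168 167 165 165 165 165 165 163 161 158 138  94  99  99 102 133
 221  110 110 110 110 113 153 169 169 169 170 171 172 172 172 172 172 172 173 174 174 174 173 152  98  99  98  99 111
 226  109  99  96  99 102 110 132 151 165 169 169 169 170 171 170 172 171 171 173 172 171 173 151  97  99  98  99 112
 231   76  64  59  60  59  63  76  76  83  91  89  85  95 136 128 142 146 126 142 142 125 157 148  97  99  99 100 126
```

{"fn": "arm_command", "kwargs": {"deltas": [[0,0,0.01,-0.03,0],[0,0,0.02,-0.04,0],[0.6,0,0.03,-0.04,0],[0.6,0,0.03,-0.04,0],[0.6,0,0.01,-0.02,0],[0.6,0,0,0,0]]}}

```text
clock: 13.85
tool_pos: [517.5, -15.1, 222.4]
tool_rot: [3.084, 0.375, 0.057]
ft_force: [-0.3, 0.2, -1.1]
width: 0.596
```

```bash
python3 - <<'E'
from h import *
to(505.3,31.7,42,-76.5);cf()
w=cam("wrist"); p=cam("scene"); t=cam("top")
for n,q in(("wA",w),("sA",p),("tA",t)): save(q,n)
a=cv2.resize(w["color"][:,:,::-1],(400,300))
u=px(p,[[505,45,20]])[0].astype(int); b=cv2.resize(p["color"][u[1]-50:u[1]+50,u[0]-66:u[0]+67,::-1],(400,300),interpolation=cv2.INTER_CUBIC)
v=px(t,[[505,45,20]])[0].astype(int); c=cv2.resize(t["color"][v[1]-45:v[1]+45,v[0]-60:v[0]+60,::-1],(400,300),interpolation=cv2.INTER_CUBIC)
d=cv2.resize(w["color"][180:420,180:500,::-1],(400,300),interpolation=cv2.INTER_CUBIC)
cv2.imwrite("pics/comp.png",np.vstack([np.hstack([a,b]),np.hstack([d,c])])); print(u,v)
a=np.radians(103.5);C,S=np.cos(a),np.sin(a)
print(px(w,[(494.8+C*x-S*y,75.5+S*x+C*y,z) for x,y,z in((34,-62,8),(-34,-62,8),(-34,62,8),(-22,-62,18))]).round())
E
```

```text
t 13.85 tcp [517.5 -15.1 222.4] yaw -76.2 tilt 2.89 w 0.596 F [-0.3  0.2 -1.1] q6 1.25
delta [ -6.4 -55.3 178.3] turn 0.3
cradle x,y -93.4 -0.9 z 222.4
[348 258] [324 262]
[[176. 152.]
 [247. 152.]
 [252. 276.]
 [233. 152.]]
```

View pics/comp.png

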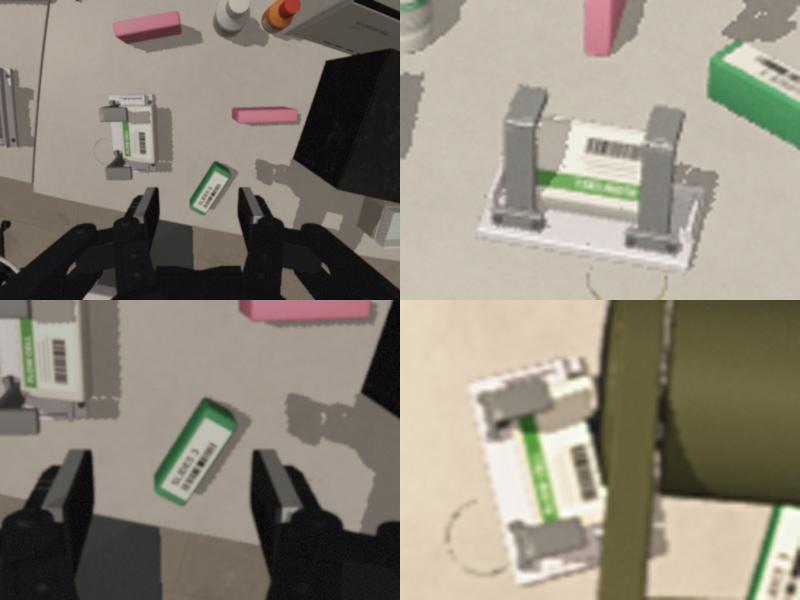

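The case slipped out of the grip and landed in the cradle. Its lower edge is in the slot below the hooks and its top lies over the front wall, towards the open front. I'll straighten it with the shut fingers, pushing in and up from the front.

```bash
cat >> h.py <<'E'
def toc(x,y,z,yaw=-76.5):
    a=np.radians(103.5);C,S=np.cos(a),np.sin(a); cf(); to(494.8+C*x-S*y,75.5+S*x+C*y,z,yaw)
E
python3 - <<'E'
from h import *
toc(-65,0,50); print(R.from_rotvec(status.get_state()["tool_rot"]).as_matrix().round(3))
E
```

```text
cradle x,y -91.6 0.1 z 218.5
t 14.0 tcp [516.1 -13.6 218.5] yaw -76.1 tilt 2.6 w 0.602 F [ 0.8  0.4 -1.3] q6 1.25
delta [ -4.1 -32.8 167.3] turn 0.4
[[ 0.97   0.241  0.035]
 [ 0.242 -0.97  -0.029]
 [ 0.026  0.037 -0.999]]
```

{"fn": "arm_command", "kwargs": {"deltas": [[0,-0.001,-0.006,0.033,0],[0,-0.001,-0.006,0.033,0],[0,-0.001,-0.006,0.033,0],[0,-0.001,-0.006,0.033,0],[0,0,-0.006,0.033,0],[0,0,0,0,0],[0,0,0,0,0]]}}

```text
clock: 14.7
tool_pos: [504.2, 15.4, 38.9]
tool_rot: [3.087, 0.388, 0.027]
ft_force: [1.0, -0.6, 0.0]
width: -0.001
```

```bash
python3 - <<'E'
from h import *
toc(-62,0,8)
w=cam("wrist"); save(w,"w10"); gmap(w,130,330,160,330,8)
a=np.radians(103.5);C,S=np.cos(a),np.sin(a)
for n,ph in(("19",19),("15",15),("24",24)):
    f=np.radians(ph); xb=17-18*np.sin(f)
    P=[(xb-55*np.cos(f),55*np.sin(f)),(xb-55*np.cos(f)+18*np.sin(f),55*np.sin(f)+18*np.cos(f)),(17,18*np.cos(f))]
    print(n,[px(w,[(494.8+C*x-S*y,75.5+S*x+C*y,z+8) for y in(-42.5,42.5)]).round().tolist() for x,z in P])
E
```

```text
cradle x,y -60.6 4.9 z 38.9
t 14.7 tcp [504.2  15.4  38.9] yaw -75.7 tilt 2.01 w -0.001 F [ 1.  -0.6  0. ] q6 1.32
delta [ 4.4  0.4 31. ] turn 0.8
      160 168 176 184 192 200 208 216 224 232 240 248 256 264 272 280 288 296 304 312 320 328
 130  159 158 158 157 157 157 156 155 156 155 154 155 156 156 156 155 155 153 152 152 152 152
 138  158 158 158 158 157 157 156 156 157 156 154 155 155 156 156 155 154 152 152 152 151 151
 146  155 154 154 153 152 154 154 152 156 131 154 159 137 142 155 154 153 153 152 151 151 150
 154  162 159 160 159 159 159 159 153 165 119 124 155 126 119 153 153 153 153 152 150 151 150
 162  173 148 160 148 158 152 160 156 173 122 120 138 125 107 152 154 153 153 153 152 152 151
 170  181 180 181 178 179 179 181 179 179 126 100  64  95 115 153 153 152 152 152 152 151 150
 178  157 148 146 146 149 151 156 157 158 122 113 114 124 109 149 151 151 151 151 153 150 150
 186  155 165 162 161 158 157 154 151 149 146 142 136 108  93 124 134 133 144 137 151 151 151
 194  114 129 173 177 179 181 181 182 183 184 184 178 121  90  97 104 104 105 105 137 150 151
 202   64  89
[... 1108 characters left out ...]
51 151
 298  171 122 134 141 173 167 172 118 106 125 183 180 157  95  90 102 103 102  89  82  74 102
 306  172 127 151 135 173 168 172 116 106 128 183 180 160  96  88 102  94  88  84  65  35  83
 314  149 132 146 133 173 169 171 123 104 120 182 180 162  98  88  92  27  28  82  63  33  83
 322  102 138 129 130 172 170 171 134 107 118 182 180 163  99  88  74  25  36  83  62  32  82
19 [[[276.0, 194.0], [279.0, 362.0]], [[258.0, 201.0], [264.0, 383.0]], [[146.0, 194.0], [166.0, 360.0]]]
15 [[[276.0, 193.0], [279.0, 358.0]], [[262.0, 199.0], [267.0, 378.0]], [[146.0, 194.0], [165.0, 361.0]]]
24 [[[275.0, 196.0], [278.0, 367.0]], [[253.0, 203.0], [260.0, 388.0]], [[147.0, 193.0], [166.0, 360.0]]]
```

{"fn": "arm_command", "kwargs": {"deltas": [[0,0.009,0,0.015,0.8],[0,0,0,0.015,0],[0,0,0,0,0]]}}

```text
clock: 15.05
tool_pos: [515.5, 16.6, 11.9]
tool_rot: [3.089, 0.366, 0.036]
ft_force: [-0.1, -0.3, 0.3]
width: -0.005
```

```bash
python3 - <<'E'
from h import *
toc(-52,-4,8)
E
```

```text
cradle x,y -62.1 -6.4 z 11.9
t 15.05 tcp [515.5  16.6  11.9] yaw -76.5 tilt 2.23 w -0.005 F [-0.1 -0.3  0.3] q6 1.34
delta [ -2.4 -10.2   3.5] turn 0.0
```

{"fn": "arm_command", "kwargs": {"deltas": [[0,-0.001,-0.005,0.005,0],[0,0,-0.005,0,0],[0,0,0,0,0]]}}

```text
clock: 15.35
tool_pos: [512.6, 25.0, 8.1]
tool_rot: [3.086, 0.366, 0.039]
ft_force: [0.6, -9.4, 0.9]
width: -0.002
```

```bash
python3 - <<'E'
from h import *
toc(-50,-4,8)
E
```

```text
cradle x,y -53.3 -5.5 z 8.1
t 15.35 tcp [512.6  25.    8.1] yaw -76.5 tilt 2.42 w -0.002 F [ 0.6 -9.4  0.9] q6 1.36
delta [-1.5 -3.3 -0. ] turn 0.0
```

{"fn": "arm_command", "kwargs": {"deltas": [[0,0,-0.001,-0.004,0],[0,0,-0.001,-0.004,0],[0,0,-0.0015,-0.004,0],[0,0,-0.001,0,0]]}}

```text
clock: 15.75
tool_pos: [512.0, 28.1, 23.4]
tool_rot: [3.081, 0.367, 0.046]
ft_force: [-0.6, -9.4, 3.3]
width: -0.001
```

```bash
python3 - <<'E'
from h import *
toc(-50,-4,8)
w=cam("wrist"); save(w,"w11"); gmap(w,186,322,190,330,8)
E
```

```text
cradle x,y -50.1 -5.7 z 23.4
t 15.75 tcp [512.   28.1  23.4] yaw -76.4 tilt 2.78 w -0.001 F [-0.6 -9.4  3.3] q6 1.37
delta [-2.1 -0.7 15.3] turn 0.1
      190 198 206 214 222 230 238 246 254 262 270 278 286 294 302 310 318 326
 186  148 144 148 144 150 145 150 157 109 132 162 102 127 151 151 150 150 151
 194  176 169 174 170 177 172 174 161 108  84 102 102 135 152 151 150 150 150
 202  177 174 175 174 177 176 172 164 108  72  96 103 136 150 149 149 149 150
 210  124 131 145 142 154 168 169 166 109 129 165 105 125 149 149 149 148 149
 218  126 119 113 107 103 104 109 117 101 111 118 101 113 130 123 131 143 136
 226  165 165 160 157 151 142 134 124 115 111 107  99 102 102 101 102 103 103
 234  160 168 170 170 170 172 171 168 136 116 105  96 102 102 101 102 102 102
 242  117 134 131 129 135 138 131 170 145 116 106  97 101 101 101 103 103 103
 250  118 119 119 118 117 116 114 144 148 116 107  97 101 102 102 104 104 103
 258  118 119 119 119 119 119 117 141 151 116 107  98 100 102 103 103 103 103
 266  118 119 119 119 119 119 117 148 153 115 107  99 100 102 102 102 102 102
 274  118 118 119 119 119 119 118 147 156 116 108  99  99 102 101 101 102 102
 282  149 128 123 120 119 119 118 124 157 118 108  98  98 101 102 102 102 102
 290  161 176 173 166 158 157 146 147 159 119 107  98  97 100 101 101 101 102
 298  164 178 179 179 179 179 179 172 162 118 108  99  97 100  90  84  49  85
 306  169 178 177 178 179 179 179 171 163 120 108  98  92  85  84  78  24  79
 314  160 174 168 176 179 179 179 171 163 122 108  97  36  20  72  77  23  78
```

```bash
cat >> h.py <<'E'
def pred(w,angs,y0=-4.5):
    a=np.radians(103.5);C,S=np.cos(a),np.sin(a)
    for ph in angs:
        f=np.radians(ph); xb=17-18*np.sin(f)
        P=[(xb-55*np.cos(f),55*np.sin(f)),(xb-55*np.cos(f)+18*np.sin(f),55*np.sin(f)+18*np.cos(f)),(17,18*np.cos(f))]
        print(ph,"P(low corner) Ptop Q far/near px:",[px(w,[(494.8+C*x-S*y,75.5+S*x+C*y,z+8) for y in(y0-42.5,y0+42.5)]).round().tolist() for x,z in P],"P",np.round(P[0],1))
E
python3 - <<'E'
from h import *
w=cam("wrist"); pred(w,(19,25,30,35,40,50)); cf()
E
```

```text
19 P(low corner) Ptop Q far/near px: [[[298.0, 215.0], [301.0, 392.0]], [[282.0, 224.0], [287.0, 417.0]], [[157.0, 216.0], [179.0, 393.0]]] P [-40.9  17.9]
25 P(low corner) Ptop Q far/near px: [[[297.0, 218.0], [300.0, 400.0]], [[275.0, 227.0], [282.0, 425.0]], [[158.0, 216.0], [179.0, 392.0]]] P [-40.5  23.2]
30 P(low corner) Ptop Q far/near px: [[[295.0, 220.0], [298.0, 406.0]], [[268.0, 230.0], [276.0, 431.0]], [[158.0, 215.0], [180.0, 391.0]]] P [-39.6  27.5]
35 P(low corner) Ptop Q far/near px: [[[291.0, 222.0], [295.0, 412.0]], [[260.0, 232.0], [269.0, 437.0]], [[159.0, 215.0], [180.0, 390.0]]] P [-38.4  31.5]
40 P(low corner) Ptop Q far/near px: [[[287.0, 225.0], [291.0, 418.0]], [[250.0, 234.0], [261.0, 443.0]], [[160.0, 215.0], [181.0, 389.0]]] P [-36.7  35.4]
50 P(low corner) Ptop Q far/near px: [[[273.0, 229.0], [280.0, 430.0]], [[226.0, 238.0], [242.0, 452.0]], [[162.0, 214.0], [182.0, 386.0]]] P [-32.1  42.1]
cradle x,y -50.2 -5.6 z 23.2
```

{"fn": "arm_command", "kwargs": {"deltas": [[0,0,-0.003,-0.004,0],[0,0,-0.003,-0.003,0],[0,0,-0.004,-0.003,0],[0,0,-0.004,-0.002,0],[0,0,-0.002,0,0]]}}

```text
clock: 16.35
tool_pos: [509.3, 41.7, 39.6]
tool_rot: [3.074, 0.367, 0.056]
ft_force: [-0.2, -0.2, 0.5]
width: 0.003
```

```bash
python3 - <<'E'
from h import *
toc(-12,-4,36)
w=cam("wrist"); save(w,"w12"); pred(w,(40,50,60,70,80)); gmap(w,200,290,180,330,7)
E
```

```text
cradle x,y -36.2 -6.3 z 39.6
t 16.35 tcp [509.3  41.7  39.6] yaw -76.4 tilt 3.31 w 0.003 F [-0.2 -0.2  0.5] q6 1.4
delta [ -2.3 -24.4   2.4] turn 0.1
40 P(low corner) Ptop Q far/near px: [[[322.0, 217.0], [322.0, 395.0]], [[294.0, 224.0], [297.0, 415.0]], [[202.0, 209.0], [216.0, 371.0]]] P [-36.7  35.4]
50 P(low corner) Ptop Q far/near px: [[[312.0, 220.0], [312.0, 404.0]], [[274.0, 227.0], [281.0, 423.0]], [[204.0, 208.0], [217.0, 368.0]]] P [-32.1  42.1]
60 P(low corner) Ptop Q far/near px: [[[296.0, 223.0], [299.0, 413.0]], [[252.0, 229.0], [262.0, 428.0]], [[205.0, 207.0], [218.0, 366.0]]] P [-26.1  47.6]
70 P(low corner) Ptop Q far/near px: [[[276.0, 226.0], [282.0, 420.0]], [[226.0, 230.0], [240.0, 431.0]], [[206.0, 206.0], [219.0, 363.0]]] P [-18.7  51.7]
80 P(low corner) Ptop Q far/near px: [[[252.0, 228.0], [262.0, 424.0]], [[200.0, 230.0], [218.0, 430.0]], [[208.0, 205.0], [220.0, 359.0]]] P [-10.3  54.2]
      180 187 194 201 208 215 222 229 236 243 250 257 264 271 278 285 292 299 306 313 320 327
 200   86  59  94  99 168 168 163 153 154 166 173 177 174 171 172 123  98 12
[... 445 characters left out ...]
18 117 111 110 122 121 114 103 102 101 102
 242  105 105 105 105 105 105 105 104  76  89 106 112 115 111 109 108 119 114 103 102 102 102
 249  106 106 105 105 105 105 105 105  79  87 108 111 115 111 109 113 124 114 104 102 102 103
 256  105 105 105 105 105 104 104 104  82  83 108 110 116 111 110 124 126 114 104 102 102 102
 263  104 104 104 104 104 104 104 104  85  80 108 109 116 111 109 116 123 115 104 102 102 101
 270  103 103 103 103 103 103 103 102  88  77 108 108 116 111 109 109 124 113 104 101 101 102
 277  102 102 102 102 102 102 102 102  90 104 139 131 127 130 126 123 125 113 104 100 100 101
 284  100 101 102 102 104  98 101 104 102 152 168 166 162 143 137 133 127 113 104 100 100 100
```

{"fn": "arm_command", "kwargs": {"deltas": [[0,0,-0.004,-0.002,0],[0,0,-0.004,-0.001,0],[0,0,-0.004,-0.001,0],[0,0,-0.003,0,0],[0,0,-0.003,0,0],[0,0,0,0,0]]}}

```text
clock: 17.0
tool_pos: [506.0, 60.4, 45.2]
tool_rot: [3.071, 0.369, 0.062]
ft_force: [-1.4, -0.1, 1.4]
width: -0.001
```

```bash
python3 - <<'E'
from h import *
toc(-12,-4,40)
w=cam("wrist"); save(w,"w13"); pred(w,(60,70,80,85,90)); gmap(w,200,290,180,340,7)
E
```

```text
cradle x,y -17.3 -7.4 z 45.2
t 17.0 tcp [506.   60.4  45.2] yaw -76.4 tilt 3.55 w -0.001 F [-1.4 -0.1  1.4] q6 1.44
delta [-3.5 -5.6  4.8] turn 0.1
60 P(low corner) Ptop Q far/near px: [[[345.0, 223.0], [340.0, 406.0]], [[305.0, 228.0], [307.0, 420.0]], [[247.0, 207.0], [254.0, 361.0]]] P [-26.1  47.6]
70 P(low corner) Ptop Q far/near px: [[[327.0, 225.0], [325.0, 412.0]], [[282.0, 229.0], [287.0, 423.0]], [[247.0, 206.0], [255.0, 359.0]]] P [-18.7  51.7]
80 P(low corner) Ptop Q far/near px: [[[305.0, 227.0], [306.0, 416.0]], [[256.0, 229.0], [265.0, 423.0]], [[248.0, 205.0], [255.0, 356.0]]] P [-10.3  54.2]
85 P(low corner) Ptop Q far/near px: [[[293.0, 227.0], [296.0, 418.0]], [[243.0, 228.0], [254.0, 421.0]], [[249.0, 205.0], [256.0, 354.0]]] P [-5.7 54.8]
90 P(low corner) Ptop Q far/near px: [[[280.0, 227.0], [285.0, 418.0]], [[231.0, 228.0], [243.0, 419.0]], [[249.0, 204.0], [256.0, 353.0]]] P [-1. 55.]
      180 187 194 201 208 215 222 229 236 243 250 257 264 271 278 285 292 299 306 313 320 327 334
 200  150 149 150 150 151 107  93  71  96 119 156 143 139 133 144 167 173 173 17
[... 493 characters left out ...]
11 115 117 117
 242  149 148 125 105 107 104 103 103 103 103 103 103 103 103 102 102 101  89 119 111 115 117 117
 249  148 147 128 105 110 103 103 103 103 103 103 102 102 102 102 102 100  87 119 112 115 117 117
 256  148 148 131 104 108 102 102 103 103 102 102 102 102 101 102 101 100  88 118 112 115 117 117
 263  148 148 135 103 105 102 102 102 101 101 102 102 102 101 101 101 100  85 118 112 115 117 117
 270  148 147 139 103 102 101 101 101 101 101 101 100 101 100 100 100 100  86 118 111 115 117 117
 277  148 147 143 106 101 100 100 100 100 100  99 100  99  99  99  99  98  87 118 112 115 117 118
 284  147 147 147 125 117 121 132 133 133 135 121 135 137 136 133 133 133 111 118 112 115 117 117
```

{"fn": "arm_command", "kwargs": {"deltas": [[0,0,-0.002,0,0],[0,0,-0.002,0,0],[0,0,-0.0015,0,0],[0,0,0,0,0]]}}

```text
clock: 17.45
tool_pos: [504.6, 66.6, 45.3]
tool_rot: [3.072, 0.369, 0.062]
ft_force: [-0.4, -0.2, 3.9]
width: -0.002
```

```bash
python3 - <<'E'
from h import *
toc(-60,-4,45)
w=cam("wrist"); save(w,"w14"); pred(w,(80,85,90)); gmap(w,205,300,200,340,6)
E
```

```text
cradle x,y -11.0 -7.5 z 45.3
t 17.45 tcp [504.6  66.6  45.3] yaw -76.4 tilt 3.55 w -0.002 F [-0.4 -0.2  3.9] q6 1.45
delta [-3.7 49.   2.7] turn 0.1
80 P(low corner) Ptop Q far/near px: [[[322.0, 227.0], [321.0, 416.0]], [[274.0, 229.0], [280.0, 422.0]], [[261.0, 205.0], [267.0, 355.0]]] P [-10.3  54.2]
85 P(low corner) Ptop Q far/near px: [[[310.0, 227.0], [310.0, 417.0]], [[261.0, 228.0], [269.0, 421.0]], [[261.0, 205.0], [267.0, 354.0]]] P [-5.7 54.8]
90 P(low corner) Ptop Q far/near px: [[[297.0, 227.0], [299.0, 418.0]], [[248.0, 228.0], [258.0, 419.0]], [[261.0, 204.0], [267.0, 353.0]]] P [-1. 55.]
      200 206 212 218 224 230 236 242 248 254 260 266 272 278 284 290 296 302 308 314 320 326 332 338
 205  148 148 149 150 155 112  94  58  55  51 109  95  93  91  89  87 124 148 164 169 170 158 166 123
 211  148 149 150 150 159 120  83  55  49  49 106 104 102 100  97  92  99 118 121 125 139 145 166 123
 217  149 149 149 149 158 109  58  52  43  70 115 111 109 107 106 103  95 118 120 118 118 109 129 117
 223  148 149 150 149 132  65  53  46  40 112 149 149 148 148 148 147 117 117 120
[... 544 characters left out ...]
 144 102 100 102 101 101 101 101 101 101 101 101 101 101 101 100 100  95  93 108 115 113
 265  147 147 146 104 102 101 101 101 101 101 101 101 101 101 100 100 100 100 100  95  93 108 115 114
 271  147 146 146 107 102 100 100 100 100 100 100 100 100 100 100 100 100 100 100  95  93 108 115 113
 277  146 146 146 112 103 100  99  99 100  99 100  99  99  99  99  99  99  99  98  94  96 108 115 113
 283  146 147 147 130 107 111 113 113 114 112 119 121 121 120 120 119 110  99 104 102 114 108 115 113
 289  147 147 147 146 146 161 172 171 171 165 168 170 167 164 162 161 141 112 120 117 118 108 115 113
 295  143 143 144 145 146 159 170 171 171 165 166 170 166 164 162 161 143 103 106  98  95  98 104 114
```

{"fn": "arm_command", "kwargs": {"deltas": [[0,0,0.003,0,0],[0,0,0.02,0,0],[0,0,0.03,0,0],[0,0,0.02,-0.03,0],[0,0,0,-0.04,0],[0,0,0,-0.04,0],[0,0,0,0,0]]}}

```text
clock: 18.2
tool_pos: [515.9, -3.1, 159.6]
tool_rot: [3.074, 0.369, 0.051]
ft_force: [-0.4, 0.2, -0.5]
width: 0.001
```

```bash
python3 - <<'E'
from h import *
cf(); 
w=cam("wrist"); save(w,"w15"); pred(w,(80,85,90)); gmap(w,130,290,140,260,5)
p=cam("scene"); save(p,"s15"); pred(p,(80,90))
u=px(p,[[495,75,63]])[0].astype(int); print(u); gmap(p,u[1]-24,u[1]+40,u[0]-48,u[0]+48,4)
for n,q in(("w",w),("s",p)):
    for t in("case","thick_box"):
        for d in nets.spot_in(q,t)[:4]: print(n,t,round(d["p"],2),world(q,d["xyz"]).round())
E
```

```text
cradle x,y -81.4 -2.2 z 159.6
80 P(low corner) Ptop Q far/near px: [[[204.0, 182.0], [213.0, 301.0]], [[176.0, 182.0], [187.0, 303.0]], [[185.0, 175.0], [194.0, 277.0]]] P [-10.3  54.2]
85 P(low corner) Ptop Q far/near px: [[[197.0, 182.0], [206.0, 302.0]], [[169.0, 182.0], [181.0, 303.0]], [[185.0, 175.0], [194.0, 276.0]]] P [-5.7 54.8]
90 P(low corner) Ptop Q far/near px: [[[190.0, 182.0], [200.0, 302.0]], [[162.0, 182.0], [175.0, 302.0]], [[186.0, 175.0], [194.0, 276.0]]] P [-1. 55.]
      140 145 150 155 160 165 170 175 180 185 190 195 200 205 210 215 220 225 230 235 240 245 250 255
 130  156 158 155 155 156 155 155 154 155 154 154 153 153 154 154 154 152 151 152 152 152 152 152 153
 135  157 157 156 156 156 155 155 155 154 154 154 153 153 153 152 153 151 151 150 151 152 152 151 152
 140  156 156 156 156 155 155 156 155 155 154 153 153 153 153 152 152 151 151 150 151 152 153 152 152
 145  155 155 155 155 154 155 155 155 155 154 154 153 153 153 153 152 151 152 151 151 152 152 152 152
 150  155 155 154 154 154 154 154 154 155 153 153 153 153 152 151 151 151 152 150 150 150 151 153 
[... 4380 characters left out ...]
3 162 153 145 165 193
 275  191 192 193 195 165 128 125 126 152 187 214 216 216 216 215 215 137 126 123 153 162 140 180 193
 279  192 192 191 195 133 140 138 139 183 214 214 213 213 214 214 214 134 125 123 153 178 146 191 193
 283  193 195 198 213 157 153 137 109 172 215 215 215 214 214 214 193 128 126 123 158 177 165 194 194
 287  195 194 192 199 204 213 216 210 221 218 217 215 216 216 210 126 141 142 140 181 169 181 195 195
w case 0.91 [511.  44.  35.]
w case 0.75 [577. -95.  55.]
w case 0.66 [644.  76.  55.]
w thick_box 0.95 [465. -64.  37.]
s case 0.87 [507.  78.  42.]
s case 0.71 [487.  92.  16.]
s case 0.68 [566. -79.  47.]
s case 0.66 [635.  96.  48.]
s thick_box 0.75 [432. -47.  31.]
```

```bash
python3 - <<'E'
from h import *
p=cam("scene"); w=cam("wrist")
pred(p,(19,45,60,90)); pred(w,(19,45,60,90))
for n,q,(r0,r1,c0,c1) in(("s",p,(235,300,315,375)),("w",w,(160,290,150,260))):
    im=q["color"][r0:r1,c0:c1].astype(int); m=(im[:,:,1]>im[:,:,0]+25)&(im[:,:,1]>im[:,:,2]+25); ys,xs=np.nonzero(m)
    print(n,len(ys),(ys.min()+r0,ys.max()+r0,xs.min()+c0,xs.max()+c0,np.median(ys)+r0,np.median(xs)+c0) if len(ys) else "")
E
```

```text
19 P(low corner) Ptop Q far/near px: [[[326.0, 249.0], [372.0, 257.0]], [[325.0, 244.0], [372.0, 251.0]], [[318.0, 270.0], [366.0, 278.0]]] P [-40.9  17.9]
45 P(low corner) Ptop Q far/near px: [[[325.0, 242.0], [372.0, 250.0]], [[324.0, 241.0], [371.0, 249.0]], [[318.0, 272.0], [366.0, 280.0]]] P [-34.6  38.9]
60 P(low corner) Ptop Q far/near px: [[[324.0, 241.0], [372.0, 249.0]], [[322.0, 243.0], [370.0, 250.0]], [[318.0, 273.0], [366.0, 282.0]]] P [-26.1  47.6]
90 P(low corner) Ptop Q far/near px: [[[320.0, 247.0], [369.0, 254.0]], [[318.0, 253.0], [367.0, 261.0]], [[318.0, 277.0], [366.0, 286.0]]] P [-1. 55.]
19 P(low corner) Ptop Q far/near px: [[[257.0, 172.0], [261.0, 281.0]], [[246.0, 175.0], [251.0, 290.0]], [[178.0, 173.0], [188.0, 281.0]]] P [-40.9  17.9]
45 P(low corner) Ptop Q far/near px: [[[245.0, 175.0], [250.0, 292.0]], [[222.0, 177.0], [230.0, 299.0]], [[180.0, 172.0], [190.0, 280.0]]] P [-34.6  38.9]
60 P(low corner) Ptop Q far/near px: [[[230.0, 177.0], [237.0, 297.0]], [[203.0, 178.0], [212.0, 302.0]], [[182.0, 172.0], [191.0, 278.0]]] P [-26.1  47.6]
90 P(low corner) Ptop Q far/near px: [[[189.0, 178.0], [199.0, 301.0]], [[160.0, 179.0], [174.0, 301.0]], [[185.0, 171.0], [194.0, 274.0]]] P [-1. 55.]
s 0 
w 620 (np.int64(185), np.int64(273), np.int64(222), np.int64(237), np.float64(214.0), np.float64(228.0))
```

```bash
cat >> h.py <<'E'
def amap(q,r0,r1,c0,c1,sr=3,sc=2):
    im=cv2.blur(q["color"],(sc,sr))[r0:r1:sr,c0:c1:sc].astype(int)
    print("     "+"".join(f"{c:<10d}" for c in range(c0,c1,10*sc)))
    for i,row in enumerate(im):
        print(f"{r0+i*sr:4d} "+"".join("G" if v[1]>v[0]+20 and v[1]>v[2]+20 else "0123456789abcdefghijklmnop"[v.sum()//30] for v in row))
E
python3 - <<'E'
from h import *
w=imaging and cam("wrist"); amap(w,145,310,140,290)
p=cam("scene"); amap(p,225,305,295,395,2,1)
E
```

```text
140       160       180       200       220       240       260       280       
 145 ffffffffffffffffffffffffffffffffffffffffffffffeeeeeeeffffffffeeeeeeeeeeeeee
 148 fffffffffffffffeeeeffeeeeeeeeeeeeeeeeeeeeeeeeeeeeeeeeeeeefffeeeeeeeeeeeeeee
 151 fffffffffffffffffffffffffffffffffffffffffeegfcbefgggebabdefeeeeeeeeeeeeeeee
 154 ffffffffffghhhhhhhhhgggggggggggggggggggggfehgd9bccegfb9adeeeeeeeeeeeeeeeeee
 157 effeffffffghhhhhhhhhgfffedddddddddddddddddehhd9bccegfb9abdeeeeeeeeeeeeeeeee
 160 ffffffffffggggffghhhhhhhgeeggfeeggfegggffgghheabbbdefb9aaeeeeeeeeeeeeeeeeee
 163 fffffffffedbb976bfeefhhhhhhhhhhhhhhhhhhhhhhhheaba7779a9abeeeeeeeeeeeeeeeeee
 166 fffffffffebaa9647bbbcehhhhhhhhhhhhhhhhhhhhhhheaaa6678a99bdddddccddddeeeeeee
 169 ffefffffffdba96458888bghghhhhhhhhhgffffffeeedcaabaaaabbbbbbbbbbcccccbbccdee
 172 ffeeefeeedc97654444446cdcdghhhhhfeeeedddddddddddddddddddddccccccccccca9aaab
 175 feeddca9765444444444459bbbcdefggfffggfeededddddddddddddddddcccccccccca9aaaa
 178 ca98777666666667777777888878bccceffgggeedeeddddddddddddddddddcccccccca9aa99
 181 baaaaaaaaaaaaaaaaaaaaaaaa9759bbbdfffgfeeed
[... 7081 characters left out ...]
iijjkjjkklllmmmmmmmmmmmllljiiigheededccb99adgllkdejjjjjjjjjjjjjj
 293 jjjjjjjjjjjjjjjjjjjjjjjjjjjjjjjjjjjjjjjjiiiiijiiiijjkjjkklllmmmmmmmmmmmlkkjjigfjlllhdgjjjjjjjjjjjjjj
 295 jjjjjjjjjjjjjjjjjjjjjjjjjjjjjjjjjjjjjjjjjjjjjjjjjjjjiiiijjiiiijkjjkkllllmmmmmmmmmmkdgijjjiijjjjjjjjj
 297 jjjjjjjjjjjjjjjjjjjjjjjjjjjjjjjjjjjjjjjjjjjjjjjjjjhjjjjjjjjiiiiiiiiijiiiijjkjjkklliegiiijiijjjjjjjjj
 299 jjjjjjjjjjjjjjjjjjjjjjjjjjjjjjjjjjjjjjjjjjjjjjjjjhjjjjjjjjiiiiiiiiiiijiiiihhiiijjiiiiiiijjiiiiiiiiii
 301 jjjjjjjjjjjjjjjjjjjjjjjjjjjjjjjjjjjjjjjjjjjjjjjjjgjjjjjjjjijiiiiijjjiiiiiiifijiiiiiiiijijiiiiiiiiiii
 303 jjjjjjjjjjjjjjjjjjjjjjjjjjjjjjjjjjjjjjjjjjjjjjjjjgijjjjjjjjjjiiijjiiiiiiiiigiiiiiiijjjjiijiiiiiiiiii
```

The fingertip rode up over the case's top edge and, on retracting, dragged the case back out over the front wall. By the pixel map it now leans on the wall from outside, with one edge over the slot. Next I'll slide it up over the wall so it tips in, then straighten it with the fingertip lower.

```bash
python3 - <<'E'
from h import *
w=cam("wrist"); a=np.radians(103.5);C,S=np.cos(a),np.sin(a)
for y0 in(-4,0): print(y0,{n:px(w,[(494.8+C*x-S*y,75.5+S*x+C*y,z) for y in(y0-42.5,y0+42.5)]).round().tolist() for n,x,z in(("L",-55.2,13.8),("U",-13,49.2),("UB",-1.4,35.4))})
toc(-76,-3,40)
E
```

```text
-4 {'L': [[278.0, 172.0], [280.0, 276.0]], 'U': [[212.0, 177.0], [220.0, 294.0]], 'UB': [[200.0, 175.0], [209.0, 287.0]]}
0 {'L': [[278.0, 177.0], [280.0, 281.0]], 'U': [[213.0, 183.0], [221.0, 299.0]], 'UB': [[200.0, 181.0], [209.0, 292.0]]}
cradle x,y -80.5 -0.4 z 154.7
t 18.75 tcp [514.   -2.7 154.7] yaw -76.3 tilt 2.91 w -0.001 F [0.6 0.3 0.2] q6 1.29
delta [  0.3  -9.8 114.4] turn 0.2
```

{"fn": "arm_command", "kwargs": {"deltas": [[0,0,-0.003,0.04,0],[0,0.001,-0.003,0.04,0],[0,0,-0.003,0.04,0],[0,0,0,0.015,0],[0,0,0,0,0]]}}

```text
clock: 19.25
tool_pos: [518.2, 1.0, 15.6]
tool_rot: [3.075, 0.37, 0.045]
ft_force: [1.1, 1.0, 0.1]
width: -0.001
```

```bash
python3 - <<'E'
from h import *
toc(-72,-4,-5)
E
```

```text
cradle x,y -77.9 -5.4 z 15.6
t 19.25 tcp [518.2   1.   15.6] yaw -76.3 tilt 3.04 w -0.001 F [1.1 1.  0.1] q6 1.32
delta [-1.8 -6.9 20.3] turn 0.2
```

{"fn": "arm_command", "kwargs": {"deltas": [[0,-0.001,-0.003,0.012,0],[0,0,-0.003,0.006,0],[0,0,-0.004,0,0],[0,0,0,0,0]]}}

```text
clock: 19.65
tool_pos: [516.5, 10.5, -2.0]
tool_rot: [3.074, 0.37, 0.05]
ft_force: [-0.8, -0.2, -0.2]
width: -0.0
```

```bash
python3 - <<'E'
from h import *
toc(-66,-4,-5)
E
```

```text
cradle x,y -68.3 -5.9 z -2.0
t 19.65 tcp [516.5  10.5  -2. ] yaw -76.3 tilt 3.16 w -0.0 F [-0.8 -0.2 -0.2] q6 1.34
delta [-2.  -2.4  2.9] turn 0.2
```

{"fn": "arm_command", "kwargs": {"deltas": [[0,0,-0.003,0,0],[0,0,-0.004,-0.002,0],[0,0,-0.004,-0.003,0],[0,0,-0.004,-0.003,0],[0,0,0,0,0]]}}

```text
clock: 20.15
tool_pos: [513.9, 25.9, 8.4]
tool_rot: [3.072, 0.37, 0.057]
ft_force: [-1.1, -2.7, 0.1]
width: -0.001
```

```bash
python3 - <<'E'
from h import *
toc(-66,-4,-5)
w=cam("wrist"); amap(w,150,320,130,330,5,3)
E
```

```text
cradle x,y -52.7 -7.0 z 8.4
t 20.15 tcp [513.9  25.9   8.4] yaw -76.3 tilt 3.42 w -0.001 F [-1.1 -2.7  0.1] q6 1.37
delta [-3.5 12.6 14. ] turn 0.2
     130       160       190       220       250       280       310       
 150 fffffffffffffffffffffffffffffffffffffffffffffffffffffffffffffffffff
 155 ffffffffffffffffffffffffffffffffffffffffffffffffffffffffffffffeefff
 160 fffffffffffffffffffffffffffffffffffffffffffffffffffffffffffffffeefe
 165 fffffffffffffffffffffffffffffffffffffffffffffffffffffffffffffeeeeef
 170 fffffffffffffffffffffffffffffffffffffffffffffffffffffffffffffeefeee
 175 fffffffffffffffffeeeeeeeeeeeeeeeeeeeeeeeeeeeeeefffffffffffffffffeee
 180 eefeeeeeeeeefffeefffeeffffffffffffdcacffggggfbaabeffffffffffffffeee
 185 hhhhgfeeeeeeeeeeeeeeeeeeeeeeeeecehhfa9cccdfhgc9abeffffffffefffeeeee
 190 hhhhhhhhhhhhhhhhhggggggggggggggddhhfa9ccccghgc9aabeffffffeeeffffeee
 195 hhhhfffffdccdfedccdfeddcefeeddfeehhfb9cccdghgc9aaaeffffffffeffffffe
 200 hhghhhhhhhhgghhhggghhhgghhhhhghhhhhgb9cca99adc9aaceffffffffffeeeffe
 205 edccehhhhhhhhhhhhhhhhhhhhhhhhhhhhhhgc8bb55677a9aadffffffeeeeeeeeeee

[... 905 characters left out ...]
GGG8bbbbbbbbbbbbbbbbbbbbbbbbbbaa9aaaaaaaade
 275 9aa9875446bbbbba8GGGGGGGGGG7bbbbbbbbbbbbbbbbbbbbbbbbbbbb9aaaaaaaaac
 280 aaaa976445abbbaa9GGGGGGGGGG6abbbbbbbbbbbbbbbbbbbbbbbbbba9aaaaaaaaad
 285 aaaa986544abbbaa9GGGGGGGGGG6abbbbbbbbbbbbbbbbbbbbbbbbba99aaaaaaaabe
 290 aaaaa865449bbbbaa6GGGGGGGGG5abbbbbbbbbbbbbbbbbbbbbbbbba99aaaaaaaabc
 295 aaaaa875447bbbaaa6GGGGGGGGGG9bbbbbbbbbbbbbbbbbbcccccccbb99999877899
 300 aaaaa976446bbbaaa7GGGGGGGGGG9bbbbbbbbbcccccccccdddddddcb98888612688
 305 aaaaa986445abbbaa8GGGGGGGGGG8bbbcdddddddddddddddddddddcb98888511688
 310 aaaaa9865449bbbabbGGGGGGGGGG9ddddddddddddddddddddddc843347888511688
 315 aaaaaa87544bedccdcGGGGGGGGGG8dddddddddddddddddddcbc5212148888511588
```

```bash
python3 - <<'E'
from h import *
w=cam("wrist"); a=np.radians(103.5);C,S=np.cos(a),np.sin(a)
xw,zw=-20,18
for s in(40,30,20,10,0,-10):
    t=np.radians(s); d=np.array([np.cos(t),np.sin(t)]); n=np.array([np.sin(t),-np.cos(t)])
    # underside passes through wall top; L x=-42
    # L+18n+k d=(xw,zw), L=(-42,zl)
    k=(xw+42-18*n[0])/d[0]; zl=zw-18*n[1]-k*d[1]; L=np.array([-42,zl]); U=L+55*d
    print(s,"L",L.round(),"U",U.round(),"UB",(U+18*n).round(),[px(w,[(494.8+C*x-S*y,75.5+S*x+C*y,z) for y in(-46,38)]).round().tolist() for x,z in(L,U,L+18*n,U+18*n)])
E
```

```text
40 L [-42.  23.] U [ 0. 58.] UB [12. 45.] [[[295.0, 227.0], [298.0, 412.0]], [[148.0, 255.0], [180.0, 481.0]], [[267.0, 220.0], [273.0, 393.0]], [[129.0, 243.0], [160.0, 452.0]]]
30 L [-42.  26.] U [ 6. 54.] UB [15. 38.] [[[295.0, 229.0], [298.0, 417.0]], [[136.0, 251.0], [168.0, 470.0]], [[273.0, 221.0], [279.0, 395.0]], [[128.0, 238.0], [158.0, 439.0]]]
20 L [-42.  29.] U [10. 48.] UB [16. 31.] [[[295.0, 231.0], [298.0, 422.0]], [[130.0, 246.0], [162.0, 459.0]], [[280.0, 221.0], [284.0, 397.0]], [[133.0, 234.0], [161.0, 427.0]]]
10 L [-42.  32.] U [12. 42.] UB [15. 24.] [[[295.0, 233.0], [298.0, 427.0]], [[131.0, 241.0], [161.0, 447.0]], [[287.0, 223.0], [291.0, 400.0]], [[142.0, 229.0], [167.0, 416.0]]]
0 L [-42.  36.] U [13. 36.] UB [13. 18.] [[[295.0, 235.0], [298.0, 434.0]], [[135.0, 237.0], [164.0, 436.0]], [[295.0, 224.0], [298.0, 405.0]], [[154.0, 226.0], [176.0, 407.0]]]
-10 L [-42.  40.] U [12. 31.] UB [ 9. 13.] [[[295.0, 238.0], [298.0, 441.0]], [[144.0, 233.0], [170.0, 427.0]], [[303.0, 227.0], [305.0, 411.0]], [[168.0, 223.0], [188.0, 400.0]]]
```

{"fn": "arm_command", "kwargs": {"deltas": [[0,0.001,-0.002,-0.004,0],[0,0,-0.001,-0.004,0],[0,0,-0.001,-0.004,0],[0,0,0,0,0]]}}

```text
clock: 20.65
tool_pos: [513.2, 31.2, 20.9]
tool_rot: [3.073, 0.37, 0.056]
ft_force: [1.0, -0.5, -0.7]
width: 0.002
```

```bash
python3 - <<'E'
from h import *
toc(-66,-4,-5)
w=cam("wrist"); pred(w,(10,19,30),-8); amap(w,180,320,130,330,5,3)
E
```

```text
cradle x,y -47.3 -7.5 z 20.9
t 20.65 tcp [513.2  31.2  20.9] yaw -76.3 tilt 3.35 w 0.002 F [ 1.  -0.5 -0.7] q6 1.38
delta [-4.4 17.3 26.6] turn 0.2
10 P(low corner) Ptop Q far/near px: [[[304.0, 209.0], [305.0, 382.0]], [[296.0, 217.0], [299.0, 406.0]], [[161.0, 213.0], [182.0, 395.0]]] P [-40.3   9.6]
19 P(low corner) Ptop Q far/near px: [[[305.0, 212.0], [307.0, 393.0]], [[290.0, 221.0], [294.0, 418.0]], [[161.0, 213.0], [182.0, 394.0]]] P [-40.9  17.9]
30 P(low corner) Ptop Q far/near px: [[[303.0, 217.0], [304.0, 406.0]], [[277.0, 226.0], [283.0, 433.0]], [[162.0, 212.0], [183.0, 392.0]]] P [-39.6  27.5]
     130       160       190       220       250       280       310       
 180 fffffffffgggffeeeeeeeeeeeeeeeeeeeeeeedeffdadeffggfa9aceeeeeeeeeeeee
 185 ghhhhhhhhhhhgggggggggggggggggggggggggedhhe9bcbcfgfb9aceeeeeeeeeeeee
 190 ghhhhhhhhhhhffffeeeeeeeddeeeddeeeeddeddhhe9bbbcggfb99aceeeeeeeeeeee
 195 ghhgfffhhhhhhhhhgfeeggfedgggfefhggfeggghhfaabbbcefb99aeeeeeeeeeeeee
 200 cba8544afecdfhhhhhhhhhhhhhhhhhhhhhhhhhghhfaab75668a9abeeeeeeeeeeeee
 205 aaa96435bbbbceghhhhhhhhhhhhhhhhhhhhhhh
[... 935 characters left out ...]
cccccccccccccccccccccccccccbbdd9999999999a9
 275 aaaaaaaaaaaaaaaaa975447bcccccccccccccccccccccccccccbbcb999999999999
 280 aaaaaaaaaaaaaaaaa986446bcccccccccccccccccccccccccccbbba999999999999
 285 aaaaaaaaaaaaaaaaa98644Gbccccccccccccccccccccccccccdbbbc999999999999
 290 aaaaaaaaaaaaaaaaa98644Gddeggfedeggfeefgggfefhggfefhgfed999999999999
 295 aaaaaaaaaaaaaaaaaa8754Gdhhhhhhhhhhhhhhhhhhhhhhhhhhhgffd999888877888
 300 a9a9aa9aa999a9a9999754Gchhhhhhhhhhhhhhhhhhhhhhhhhhhgffd998888511688
 305 9a999999999999999a9754GGghhhhhhhgfhhhhhhhhhhhhhhhhhgffc998888511688
 310 9999999999999999999766GGghhhhhhhgehhgbbbbaaaabghhhhf943247887511588
 315 999999aaaaaaaaa988878bGGfhhghheggehhg98888889aghhhg6211147888511588
```

{"fn": "arm_command", "kwargs": {"deltas": [[0,0,0.008,0,0],[0,0,0.001,0.012,0],[0,0,-0.003,0,0],[0,0,-0.003,0,0],[0,0,-0.001,0,0]]}}

```text
clock: 21.2
tool_pos: [514.7, 26.1, 7.6]
tool_rot: [3.07, 0.369, 0.056]
ft_force: [-0.5, -18.4, 6.4]
width: 0.0
```

```bash
python3 - <<'E'
from h import *
toc(-66,-4,-5)
E
```

```text
cradle x,y -52.7 -7.8 z 7.6
t 21.2 tcp [514.7  26.1   7.6] yaw -76.3 tilt 3.5 w 0.0 F [ -0.5 -18.4   6.4] q6 1.38
delta [-4.3 12.6 13.2] turn 0.2
```

Contact is solid, so now the lift and push with lower fingertips.

{"fn": "arm_command", "kwargs": {"deltas": [[0,0,0,-0.004,0],[0,0,-0.001,-0.004,0],[0,0,-0.0015,-0.004,0],[0,0,-0.002,-0.002,0],[0,0,-0.002,0,0]]}}

```text
clock: 21.7
tool_pos: [514.4, 27.6, 22.8]
tool_rot: [3.06, 0.368, 0.06]
ft_force: [0.4, -25.6, 4.0]
width: -0.001
```

```bash
python3 - <<'E'
from h import *
toc(-66,-4,-5)
w=cam("wrist"); pred(w,(30,40,50),-9); amap(w,200,280,200,320,5,2)
E
```

```text
cradle x,y -51.2 -7.8 z 22.8
t 21.7 tcp [514.4  27.6  22.8] yaw -76.3 tilt 4.04 w -0.001 F [  0.4 -25.6   4. ] q6 1.39
delta [-4.8 13.1 28.5] turn 0.2
30 P(low corner) Ptop Q far/near px: [[[293.0, 214.0], [296.0, 403.0]], [[267.0, 223.0], [274.0, 429.0]], [[154.0, 210.0], [175.0, 390.0]]] P [-39.6  27.5]
40 P(low corner) Ptop Q far/near px: [[[285.0, 218.0], [289.0, 415.0]], [[248.0, 227.0], [260.0, 440.0]], [[155.0, 210.0], [176.0, 387.0]]] P [-36.7  35.4]
50 P(low corner) Ptop Q far/near px: [[[271.0, 222.0], [278.0, 427.0]], [[225.0, 230.0], [241.0, 449.0]], [[157.0, 209.0], [178.0, 384.0]]] P [-32.1  42.1]
     200       220       240       260       280       300       
 200 hhhhghhhhhhhhhhhhhgghhgd99bb9666678aa999adeeeeeeeeeeeeeeeeee
 205 hhhhghhhhhhhhhhhhhgghhgea9bb8545667ab99abeeeeeeeeeeeeeeeeeee
 210 gggggggggggghhhhhhgghggea8bbba89bceeb99aabdeeeeeeeeeeeeeeeee
 215 99aaaaaa99aaaaabbbaabaaa9999aaabcccba99999bdccccddeeeedcddee
 220 dddddccccccccccccccbbbbbbbbbbbbaaaaaaa998888899999aaaba99aaa
 225 ggggggggggggggfffffffffffffffffffffeedb988888999999999999999
 230 hhhhhhhhhhhhhhhhhhhhhhhhhhhhhhhhhhhggeca88877999999999999999
 235 hhhhhhhhhhhhhhhhhhhhhhhhhhhhhhhhhhhhgfda88877999999999999999
 240 hhhhhhhhhhhhhhhhhhhhhhhhhhhhhhhhhhhhgfdb98877999999999999999
 245 eefgghgedefgghhedeffghheddefghhhhhhhgfdb98887899999999999999
 250 ccccccccccccccccccccccccccccfhhhhhhhgfdb98887899999999999999
 255 ccccccccccccccccccccccccccccccehhhhhgfdb9888789999999a9aaaa9
 260 ccccccccccccccccccccccccccccccghhhhhgfeb9888789999aaa9a9a999
 265 cccccccccccccccccccccccccccccdhhhhhhgfec988878999a99aaaa9aaa
 270 cccccccccccccccccccccccccccccfhhhhhhgfeca8887899999999999999
 275 ccccccccccccccccccccccccccccdghhhhhhgfeca8887899999999999999
```

{"fn": "arm_command", "kwargs": {"deltas": [[0,0,0.006,0,0],[0,0.001,0.003,0.01,0],[0,0,0,0.007,0],[0,0,0,0,0]]}}

```text
clock: 22.15
tool_pos: [518.1, 18.1, 4.6]
tool_rot: [3.06, 0.367, 0.059]
ft_force: [-0.5, 0.1, -0.4]
width: 0.004
```

```bash
python3 - <<'E'
from h import *
toc(-53,-4,7)
w=cam("wrist"); pred(w,(15,19,25),-9); amap(w,190,280,140,320,5,3)
E
```

```text
cradle x,y -61.3 -9.2 z 4.6
t 22.15 tcp [518.1  18.1   4.6] yaw -76.4 tilt 4.03 w 0.004 F [-0.5  0.1 -0.4] q6 1.38
delta [-5.1 -8.1 -3. ] turn 0.1
15 P(low corner) Ptop Q far/near px: [[[269.0, 221.0], [276.0, 414.0]], [[251.0, 232.0], [262.0, 444.0]], [[107.0, 225.0], [139.0, 422.0]]] P [-40.8  14.2]
19 P(low corner) Ptop Q far/near px: [[[268.0, 223.0], [275.0, 419.0]], [[246.0, 234.0], [258.0, 450.0]], [[107.0, 224.0], [139.0, 421.0]]] P [-40.9  17.9]
25 P(low corner) Ptop Q far/near px: [[[266.0, 226.0], [274.0, 428.0]], [[237.0, 238.0], [251.0, 460.0]], [[108.0, 224.0], [140.0, 420.0]]] P [-40.5  23.2]
     140       170       200       230       260       290       
 190 ddddddddddddddddddddcggfc8acdeffggc899ceeeeeeeeeeeeeeeeeeeee
 195 gggggggggggggggggggfcghgd89bbbbeggd999bdeeeeeeeeeeeeeeeeeeee
 200 fffeeeefeeeeeeeeedddbfhgd88bbbcfggd9999beeeeeeeeeeeeeeeeeeee
 205 cfgfeddfgfeddgggfeeggghge98bbbbcdfd9999ceeeeeeeeeeeeeeeeeeee
 210 hhhhhghhhhgghhhhhhhhhghgea8bb76667a999adeeeeeeeeeeeeeeeeeeee
 215 hhhhhghhhhgghhhhhhhhhghgfa7bb645669999beeeeeeeeeeeeeeeeeeeee
 220 bbcccccdcbcdeeefddefffggea7aba767bda99abdeddeeeeeeeeeeeeeeee
 225 aaaaaaa99999999999999999999999999aa98889bba9abbccbaabcddeeee
 230 eeeeeedddddddccccccccbbbbbbbaaaaaaa99888899999999999999adeee
 235 gggggggggggggggggffffffffffffeeeedb988887999999999999999acee
 240 ggggggggghhhhhhhhhhhhhhhhhhhhhgggfda888879999999999999999abe
 245 ggggggggghhhhhhhhhhhhhhhhhhhhhhhhfdb888779999999999999999ace
 250 dgggggggghhhhhhhhhhhhhhhhhhhhhhhhgeb988879999999999999999aee
 255 G9fghhhhhhhhhhhhhhhhhhhhhhhhhhhhhgeb988878999999999999999cee
 260 G6bccdeghhhhghhhhgghhhhghhhhgghhhgeb988878999999999999999bde
 265 GGabcccccdeeccdeecccefeccdefcccdggec9888789999999999999999ce
 270 GG9bccccccccccccccccccccccccccbbefec988878999999999999999ade
 275 GG7bccccccccccccccccccccccccccbbbcec988878999999999999999bee
```

{"fn": "arm_command", "kwargs": {"deltas": [[0,-0.001,-0.004,0,0],[0,0,-0.003,0,0],[0,0,-0.0015,-0.003,0],[0,0,-0.0015,-0.004,0],[0,0,-0.0015,-0.003,0],[0,0,-0.001,0,0]]}}

```text
clock: 22.8
tool_pos: [515.3, 25.5, 16.2]
tool_rot: [3.049, 0.369, 0.064]
ft_force: [0.6, -12.2, 2.4]
width: -0.002
```

```bash
python3 - <<'E'
from h import *
toc(-53,-4,7)
w=cam("wrist"); pred(w,(25,35,45),-9); amap(w,200,270,200,320,6,2)
E
```

```text
cradle x,y -53.4 -8.3 z 16.2
t 22.8 tcp [515.3  25.5  16.2] yaw -76.3 tilt 4.67 w -0.002 F [  0.6 -12.2   2.4] q6 1.4
delta [-4.6 -1.1  9. ] turn 0.2
25 P(low corner) Ptop Q far/near px: [[[290.0, 216.0], [293.0, 407.0]], [[267.0, 226.0], [275.0, 435.0]], [[142.0, 215.0], [166.0, 401.0]]] P [-40.5  23.2]
35 P(low corner) Ptop Q far/near px: [[[284.0, 221.0], [289.0, 421.0]], [[251.0, 231.0], [262.0, 448.0]], [[143.0, 214.0], [167.0, 399.0]]] P [-38.4  31.5]
45 P(low corner) Ptop Q far/near px: [[[273.0, 225.0], [279.0, 434.0]], [[229.0, 235.0], [244.0, 460.0]], [[145.0, 213.0], [168.0, 396.0]]] P [-34.6  38.9]
     200       220       240       260       280       300       
 200 ffghhhhggffhhhgghhgeb8bcbb9abbcddb9a9abeeeeeeeeeeeeeeeeeeeee
 206 hhhhhhhhhhhhhhghhhgfb8aba64566668a99aadeeeeeeeeeeeeeeeeeeeee
 212 ffgghhhhhggghhhghhgfc8acba76788bdb99aacdeeeeeeeeeeeeeeeeeeee
 218 999aaaabbaaaaababcccb99bbbbbceffeb9999aabccdddeeeeeeddeeeeee
 224 ddccccccbbbbbbbaaaaaaaaaaaa99999999999999a99a9aaabbbaaaaaabb
 230 ggggfffgggfffffffffeeeeeddccbbaaaa9999889aaaaaaa999aaaaaaa99
 236 hhhhhhhhhhhhhhhhhhhhhhggggfedbaaaa9999889999999999999aaaa999
 242 hhhhhhhhhhhhhhhhhhhhhhhhhhgfdcaaaa99998899a9999999999aaaa9a9
 248 hhhhghhhhhhgghhhhhghhhhhhhgfecaa999998888999999999aa9aaa9aaa
 254 defeccddefeccddefecccdfhhhgfecba9999998889999999aaaaaaaaaaaa
 260 bccbccccbbcbbbbcbbbcbbcefggfecbaaa999988899999aaaaaaaaaaaaaa
 266 cbcbbcbcbbbbbbcbbbcbbbbbeggfedbaaa99999889999aaaaaaaaaaaaaaa
```

{"fn": "arm_command", "kwargs": {"deltas": [[0,0,-0.002,-0.003,0],[0,0,-0.002,-0.003,0],[0,0,-0.003,-0.002,0],[0,0,-0.003,-0.001,0],[0,0,-0.001,0,0]]}}

```text
clock: 23.35
tool_pos: [514.7, 29.7, 29.0]
tool_rot: [3.034, 0.368, 0.071]
ft_force: [-2.1, -12.9, 4.1]
width: 0.002
```

```bash
python3 - <<'E'
from h import *
toc(-53,-4,7)
w=cam("wrist"); pred(w,(35,45,55),-9); amap(w,200,270,180,320,6,2)
E
```

```text
cradle x,y -49.1 -8.6 z 29.0
t 23.35 tcp [514.7  29.7  29. ] yaw -76.2 tilt 5.51 w 0.002 F [ -2.1 -12.9   4.1] q6 1.43
delta [-5.5  1.9 22.1] turn 0.3
35 P(low corner) Ptop Q far/near px: [[[296.0, 215.0], [298.0, 402.0]], [[268.0, 223.0], [275.0, 426.0]], [[163.0, 210.0], [182.0, 384.0]]] P [-38.4  31.5]
45 P(low corner) Ptop Q far/near px: [[[286.0, 219.0], [290.0, 413.0]], [[249.0, 226.0], [259.0, 436.0]], [[165.0, 209.0], [183.0, 382.0]]] P [-34.6  38.9]
55 P(low corner) Ptop Q far/near px: [[[271.0, 222.0], [278.0, 424.0]], [[225.0, 229.0], [239.0, 444.0]], [[166.0, 208.0], [184.0, 379.0]]] P [-29.3  45.1]
     180       200       220       240       260       280       300       
 200 hhhhhhhhhhhhhhhhhhhhhhhhhhhhhhhghhhgd9bca766778aa9aabeeeefffeeeeeeeeee
 206 hhhhggggggghhhhhgghhhhhhhhhhhhhghhhgdaaca645678ab9aadeeeeeeeeeeeeeeeee
 212 bbaaa9999aaabbbbaabbcddeeffgfdeeghhgeaaccbbbdfgfc9aaabeeeeeeeeeeeeeeee
 218 eedddccccbbbbbaaaaaaaaaa999a999aabcca9abbbbbbccba9aaabbccdddeeeccdddee
 224 gggggggffffffffeeeeddddccccbbbbbbaaaaaaaaaaaaaaaa9aaaaaaaaaaaaaaaaaaaa
 230 fggggggggggggggggggggggggggfffffeedcccccccbbbbbaa99aaaaaaaaaaaaaaaaaaa
 236 cefgggggggggggggggggggghhhhhggghhgfedcccccbbbbaaa99aaaaaa99999999aaaaa
 242 6abcdeffggfefgggffgggffggggffghhhgfedcccccbbbbaaa99aaaaaaaa9aaaaaaaaaa
 248 577777779bcbbcddbbbcdbbbccdbbbdhhhfedccccbbbbbaaa999aa999a999aaaaaaaaa
 254 8899876545abbbbbbbbbbbbbbbbbbbbceggedcccccbbbbbaaa99aaaaaaaaaaaaaaaaaa
 260 aaaaa976448bbbbbbbbbbbbbbbbbbbbbehgfdcccccbbbbbaaa9aaaaaaaaaaaaaaaaaaa
 266 aaaaa986547bbbbbbbbbbbbbbbbbbbbcghgfdcccccbbbbbaaa99aaaaaaaaaaaaaaaaaa
```

{"fn": "arm_command", "kwargs": {"deltas": [[0,0,-0.004,0,0],[0,0,-0.004,0,0],[0,0,-0.004,0,0],[0,0,-0.003,0,0]]}}

```text
clock: 23.8
tool_pos: [514.6, 34.0, 34.1]
tool_rot: [3.016, 0.366, 0.081]
ft_force: [1.2, -8.9, 5.8]
width: -0.003
```

```bash
python3 - <<'E'
from h import *
toc(-53,-4,7)
w=cam("wrist"); pred(w,(45,55,65,75),-9); amap(w,200,270,180,330,6,2)
E
```

```text
cradle x,y -45.0 -9.5 z 34.1
t 23.8 tcp [514.6  34.   34.1] yaw -76.3 tilt 6.6 w -0.003 F [ 1.2 -8.9  5.8] q6 1.46
delta [-6.7  5.  27.5] turn 0.2
45 P(low corner) Ptop Q far/near px: [[[298.0, 218.0], [300.0, 407.0]], [[263.0, 226.0], [271.0, 429.0]], [[177.0, 209.0], [193.0, 379.0]]] P [-34.6  38.9]
55 P(low corner) Ptop Q far/near px: [[[284.0, 221.0], [288.0, 417.0]], [[241.0, 228.0], [253.0, 437.0]], [[178.0, 208.0], [194.0, 376.0]]] P [-29.3  45.1]
65 P(low corner) Ptop Q far/near px: [[[265.0, 224.0], [273.0, 426.0]], [[215.0, 230.0], [231.0, 442.0]], [[180.0, 207.0], [195.0, 373.0]]] P [-22.6  49.8]
75 P(low corner) Ptop Q far/near px: [[[242.0, 227.0], [253.0, 433.0]], [[187.0, 231.0], [208.0, 444.0]], [[181.0, 206.0], [196.0, 369.0]]] P [-14.6  53.1]
     180       200       220       240       260       280       300       320       
 200 hhhhhhhgghhhhhggghhhhhghhhhhhhhhhhhhghhhfcbcb867789baaaadefeffffeeeeeeeeeee
 206 ghhhhggggfffeeeefgggggghhhhhhhhhhhhhghhhfcbca645678abaabeeeeeeeeeeeeeeeeeee
 212 dddccbbbaaa9999999999aabbccdcbbccdeeedefecaccbbbdfgfbaaaadeeeeeeeeeeeeeeeee
 218 fffffffeeeeedddccccbbbbaaaaaaaaa99999aaaa99bbbbbbccca9aaabccdddeeedcddeeeee
 224 cdeffffffffffgffffffffeeeeddccccbbbbbbbbbbbbbbbbbabba9aaaaaaaaaaaaaaaaaaaab
 230 899abcefffffggggggggggggggggggggfeeddddddddcccccbaaba9aaaaaaaaaaaaaaaaaaaaa
 236 5GGG58ceffggggggggggggggggggghhggfeedddddddcccccbaaba9aaaaaaa999aaa9aaaaaaa
 242 6GGGG7aabbcdfggeefgfefggfefggfeffeedddddddccccccbbaba9aaaaaaaaaaaaaaaaaaaaa
 248 6666666666667776667abbbbcbabccbbbbbbcddcddccccccbbaba9aaaaaaaa9aaaaaaaaaaaa
 254 99999999999999998656abbbbbbaaabbbbbaaaaaabcccccccbaba99aaaaaaaaaaaaaaaaaaaa
 260 aaaaaaaaaaaaaaa987559bbbbbbaaabbbbbaaaabcddccccccbaba99aaaaaaaaaaaaaaaaaaaa
 266 aaaaaaaaaaaaaaaa87548bbbbbbaaabbbbbbaabcdddccccccbaba99aaaaaaaaaaaaaaaaaaaa
```

{"fn": "arm_command", "kwargs": {"deltas": [[0,0,-0.005,0.001,0],[0,0,-0.005,0.0015,0],[0,0,-0.005,0.0015,0]]}}

```text
clock: 24.15
tool_pos: [514.8, 41.9, 35.6]
tool_rot: [3.003, 0.365, 0.092]
ft_force: [-14.5, -40.3, 43.7]
width: -0.001
```

```bash
python3 - <<'E'
from h import *
toc(-53,-4,7)
w=cam("wrist"); pred(w,(55,65,75),-9); amap(w,206,256,180,340,6,2)
E
```

```text
cradle x,y -37.3 -11.6 z 35.6
t 24.15 tcp [514.8  41.9  35.6] yaw -76.3 tilt 7.46 w -0.001 F [-14.5 -40.3  43.7] q6 1.5
delta [-9.1 12.1 29.9] turn 0.2
55 P(low corner) Ptop Q far/near px: [[[306.0, 225.0], [307.0, 418.0]], [[265.0, 232.0], [273.0, 437.0]], [[196.0, 212.0], [209.0, 378.0]]] P [-29.3  45.1]
65 P(low corner) Ptop Q far/near px: [[[288.0, 228.0], [292.0, 427.0]], [[240.0, 234.0], [252.0, 443.0]], [[197.0, 211.0], [210.0, 375.0]]] P [-22.6  49.8]
75 P(low corner) Ptop Q far/near px: [[[266.0, 231.0], [273.0, 434.0]], [[213.0, 235.0], [229.0, 445.0]], [[198.0, 210.0], [211.0, 372.0]]] P [-14.6  53.1]
     180       200       220       240       260       280       300       320       
 206 efeddefhhhhhhhggggggfffffgghhgghhhhhhhhhhhhhgghhgdbb9555678aaaadeeeeeeeeeeeeeeee
 212 9bbbbbcdeedccbbaa9999999999aababccdefffgghhgeghhgdbcb86789ccaabceeeeeeeeeeeeeeee
 218 66655559deeeeeedddcccbbbaaaaaaaa9999999aaabbbbcccbbccccdefecaaaadeeeeeeeeeeeeeee
 224 55444446bcdeeeeeefffeeeeeeddcccbbbbbbbbbbbbbbbbbbbbbbccbbbba9aaaaaabbbaaaabbbccc
 230 44444445778abceeefffffffffffffffffeeeeeeeeedddddddcbabbbbbba99aaaaaaa9aaaaa9aaaa
 236 4443344465GG69abeffffffffffffggghgffeeeeeeeeeddddddbabcbbbba9aaaaaaa9999a99aaaaa
 242 3444443455GG59aacdeffffffffffgghhhgffeeeeeeeeddddddbabbbbbba9aaaaaa99999aa9aaaaa
 248 44444444564457999999abcbbccbbbcdcddccddcdddddbaaabba9bbbbbba99a99999999a9aaaaaaa
 254 6666666777777777777777777777777658bbbbbbaaaaaaaaaaaa9bbbbbba99aaa99999aaaaaaaaaa
```

{"fn": "arm_command", "kwargs": {"deltas": [[0,0,0.001,-0.002,0],[0,-0.001,-0.002,-0.002,0],[0,0,-0.003,-0.0015,0],[0,0,0,0,0]]}}

```text
clock: 24.6
tool_pos: [512.8, 46.8, 43.0]
tool_rot: [3.001, 0.364, 0.097]
ft_force: [0.1, 0.1, 0.5]
width: 0.001
```

```bash
python3 - <<'E'
from h import *
toc(-53,-4,7)
w=cam("wrist"); pred(w,(60,70,80,90),-9); amap(w,206,256,180,340,6,2)
E
```

```text
cradle x,y -32.1 -10.8 z 43.0
t 24.6 tcp [512.8  46.8  43. ] yaw -76.3 tilt 7.62 w 0.001 F [0.1 0.1 0.5] q6 1.51
delta [-8.8 16.3 37.9] turn 0.2
60 P(low corner) Ptop Q far/near px: [[[310.0, 221.0], [310.0, 409.0]], [[269.0, 226.0], [275.0, 425.0]], [[210.0, 208.0], [222.0, 367.0]]] P [-26.1  47.6]
70 P(low corner) Ptop Q far/near px: [[[291.0, 223.0], [294.0, 416.0]], [[244.0, 227.0], [254.0, 429.0]], [[211.0, 207.0], [222.0, 364.0]]] P [-18.7  51.7]
80 P(low corner) Ptop Q far/near px: [[[268.0, 225.0], [275.0, 421.0]], [[218.0, 228.0], [232.0, 430.0]], [[212.0, 206.0], [223.0, 361.0]]] P [-10.3  54.2]
90 P(low corner) Ptop Q far/near px: [[[242.0, 226.0], [253.0, 424.0]], [[191.0, 227.0], [209.0, 427.0]], [[213.0, 205.0], [223.0, 358.0]]] P [-1. 55.]
     180       200       220       240       260       280       300       320       
 206 aaa9645accbccefggfeddcccbbbaaa9abbccceefggghhhhhggfhhgecb855668aaabdeeeeeeeeeeee
 212 aaa975478777778ceeeedddcccbbbaaaaaa9999999aabbcdcbbdeedbbbbbdefeb9aadeeeeeeeeeee
 218 aaa9755555444448cdeeeeeeeeeeeeedddcccbbbbaaaaaaaaaaaabbbbbbbbccba9aabbcccddeeedd
 224 986555544444334588abcdeeeefffffffffffeeeeeeddddddddddddddcabbbbb99aa9aaa99aaaaa9
 230 555544444343343465G579acefefffffffffffggggffeeeeeeeeeddddcaabbbb9999999999999999
 236 544444433334343465GG69abcdefffffffffffggggfffeeeeeeddddddcbabbbb99aaaa9999999999
 242 544444444555555565555777777789888888888779bcbccccccbaaaaaa9abbbb9999999999999a99
 248 8888888888999999999999999999999999999998769babaaaaaaaaaaaa9abbbba9999999999aaaaa
 254 aaaaaaaaaaaaaaaaaaaaaaaaaaaaaaaaaaaaaaa9868bbbbaaaaaaaaaaa9abbbba99999aa9aaaaaaa
```

{"fn": "arm_command", "kwargs": {"deltas": [[0,0,-0.0005,0.003,0],[0,0,-0.001,0.003,0],[0,0,-0.002,0.001,0],[0,0,-0.002,0,0]]}}

```text
clock: 25.05
tool_pos: [514.6, 46.1, 41.5]
tool_rot: [2.99, 0.365, 0.102]
ft_force: [-7.8, -12.1, 14.4]
width: -0.001
```

```bash
python3 - <<'E'
from h import *
toc(-53,-4,7)
w=cam("wrist"); pred(w,(60,70,80,90),-9); amap(w,206,256,180,340,6,2)
E
```

```text
cradle x,y -33.2 -12.4 z 41.5
t 25.05 tcp [514.6  46.1  41.5] yaw -76.3 tilt 8.27 w -0.001 F [ -7.8 -12.1  14.4] q6 1.52
delta [-10.4  14.9  36.4] turn 0.2
60 P(low corner) Ptop Q far/near px: [[[308.0, 225.0], [308.0, 414.0]], [[267.0, 231.0], [274.0, 432.0]], [[207.0, 212.0], [219.0, 372.0]]] P [-26.1  47.6]
70 P(low corner) Ptop Q far/near px: [[[289.0, 228.0], [292.0, 422.0]], [[242.0, 233.0], [252.0, 435.0]], [[208.0, 211.0], [219.0, 369.0]]] P [-18.7  51.7]
80 P(low corner) Ptop Q far/near px: [[[266.0, 230.0], [273.0, 428.0]], [[215.0, 233.0], [230.0, 436.0]], [[209.0, 210.0], [220.0, 366.0]]] P [-10.3  54.2]
90 P(low corner) Ptop Q far/near px: [[[240.0, 231.0], [251.0, 431.0]], [[188.0, 232.0], [207.0, 434.0]], [[210.0, 209.0], [220.0, 363.0]]] P [-1. 55.]
     180       200       220       240       260       280       300       320       
 206 98757dfeddefhhhhgggffffeeedddeeffggghhhhhghhhhhhgghhgdbb7556679aaadeeeeeeeeeeeee
 212 a97548bbbbbcdeedddccbbbaaa999999999aabbcbabccddeefhhgdbb97689bcaabceeeeeeeeeeeee
 218 aa85456555556ceeeeeeeeeeeeedddcccbbbbaaaaaaaaaaaaaabbbbbbbcdecb99aabbcccddeeeeee
 224 a8755555444347bcdeeeeeefffffffffffffeeedddddddddddddddddccabbba9aaa9a9a99aaaaabb
 230 6555544444434676679bdeefffffffffffffffggggffeeeeeeeddddddcbabba99a99999a9999999a
 236 5544444333334575GG58aadffffffffffffffggghggfeeeeeeeddddddcbabba9999aa99999999999
 242 4444433333443475GGG7aaabcdefggffffffffgggggfeeeeeedcccccccbabba99aaa999999999999
 248 44444544555555665556777777778887887777878bbbbbbbccbaaaaaaa9abba999999999999a9aaa
 254 888888888888999999999999999999999999999769bbbaaaaaaaaaaaaa99bbb9999999999aaaaaaa
```

{"fn": "arm_command", "kwargs": {"deltas": [[0,-0.004,0,-0.001,0],[0,-0.004,0,0,0],[0,-0.001,0,0,0]]}}

```text
clock: 25.4
tool_pos: [507.1, 44.1, 42.9]
tool_rot: [2.989, 0.366, 0.109]
ft_force: [4.2, -1.0, 4.9]
width: -0.003
```

```bash
python3 - <<'E'
from h import *
toc(-53,-4,7)
w=cam("wrist"); pred(w,(60,70,80),-9); amap(w,206,256,180,340,6,2)
E
```

```text
cradle x,y -33.4 -4.6 z 42.9
t 25.4 tcp [507.1  44.1  42.9] yaw -76.3 tilt 8.42 w -0.003 F [ 4.2 -1.   4.9] q6 1.52
delta [-2.9 14.6 38.1] turn 0.2
60 P(low corner) Ptop Q far/near px: [[[307.0, 204.0], [308.0, 398.0]], [[266.0, 209.0], [272.0, 414.0]], [[206.0, 195.0], [217.0, 358.0]]] P [-26.1  47.6]
70 P(low corner) Ptop Q far/near px: [[[288.0, 206.0], [291.0, 405.0]], [[241.0, 209.0], [251.0, 418.0]], [[207.0, 194.0], [218.0, 355.0]]] P [-18.7  51.7]
80 P(low corner) Ptop Q far/near px: [[[265.0, 208.0], [272.0, 410.0]], [[214.0, 210.0], [228.0, 418.0]], [[208.0, 194.0], [219.0, 352.0]]] P [-10.3  54.2]
     180       200       220       240       260       280       300       320       
 206 9765555444445acdeeeeeeeeeeeeeddddcccbbbbbaaaaaaaaabbbbbbbceefecaaadeddddeeeeeeee
 212 5554444433344689abccdeeffffffffffffffeeeeddddddddddddddddcbabba9aaaaaaaaaaabbccc
 218 444444333434467556799beeeefffffffffffffgggffeeeeeeeedddddcbabba999999999999999aa
 224 5555556566666666666777788888888888888889beedddcbbbbbbbbbddbabba9aaaaa999999999aa
 230 9999999999999999aa99aaaaaaaaaaaaaaaaa9877bbbbbaaaaaaaaabbbaabba9aaaaa999999aaaa9
 236 aaaaaaaaaaaaaaaaaaaaaaaaaaaaaaaaaaaaaa977abbbaaaaaaaaaaaaaaabba99999999999aaaaaa
 242 aaaaaaaaaaaaaaaaaaaaaaaaaaaaaaaaaaaaaa976abbaaaaaaaaaaaaabbabba99999aa99aaaaaaaa
 248 aaaaaaaaaaaaaaaaaaaaaaaaaaaaaaaaaaaaaa9769bbbbbaaaaaaaaabccabba9999a9aa9aaaaaaaa
 254 aaaaaaaaaaaaaaaaaaaaaaaaaaaaaaaaaaaaaa9769bbbbaaaaaaaaabccbabba99a99aa9999aa999a
```

{"fn": "arm_command", "kwargs": {"deltas": [[0,0,-0.003,0,0],[0,0,-0.003,0,0],[0,0,-0.003,0,0]]}}

```text
clock: 25.75
tool_pos: [508.0, 51.4, 44.4]
tool_rot: [2.985, 0.366, 0.12]
ft_force: [-4.1, -14.8, 19.7]
width: -0.002
```

```bash
python3 - <<'E'
from h import *
toc(-53,-4,7)
w=cam("wrist"); pred(w,(60,70,80,90),-9); amap(w,200,236,180,340,6,2)
E
```

```text
cradle x,y -26.5 -7.2 z 44.4
t 25.75 tcp [508.   51.4  44.4] yaw -76.3 tilt 8.81 w -0.002 F [ -4.1 -14.8  19.7] q6 1.54
delta [-5.8 21.  40.4] turn 0.2
60 P(low corner) Ptop Q far/near px: [[[324.0, 210.0], [323.0, 399.0]], [[286.0, 214.0], [289.0, 416.0]], [[222.0, 200.0], [231.0, 361.0]]] P [-26.1  47.6]
70 P(low corner) Ptop Q far/near px: [[[307.0, 212.0], [307.0, 407.0]], [[261.0, 215.0], [268.0, 419.0]], [[222.0, 199.0], [231.0, 358.0]]] P [-18.7  51.7]
80 P(low corner) Ptop Q far/near px: [[[285.0, 213.0], [288.0, 412.0]], [[235.0, 215.0], [246.0, 420.0]], [[223.0, 199.0], [232.0, 355.0]]] P [-10.3  54.2]
90 P(low corner) Ptop Q far/near px: [[[259.0, 214.0], [266.0, 415.0]], [[208.0, 215.0], [223.0, 418.0]], [[223.0, 198.0], [232.0, 352.0]]] P [-1. 55.]
     180       200       220       240       260       280       300       320       
 200 eefc8aaaa9648bbbccceefdcccbbaaa99999999aabccdefggghhhhgeghgfcb855679baaceeeeeeee
 206 eeffcaaaa975676666569cddddddddddcccbbbbaaaaaaaaaaaabccccbcccbbbbceffda9abeeeeeee
 212 eefggcaa97655544444459bcdddeeeeeeeeeeeeeeeddddddddddddddddcaabbbbbbba9aaabbcccdd
 218 eeeggb76555544443343466689abdeeeeeeffffghggfffffffeeeeeeeedbabbbbbbba9999999a999
 224 edb97555554444333334454G699acdeeeeeeeefgggfeeeeeeeeeeeeeeedbabbbbbbba99999999999
 230 866666666656666666666666677777888878888888878877877abbccccca9bbbbbbba999a9999999
```

{"fn": "arm_command", "kwargs": {"deltas": [[0,-0.003,0,-0.002,0],[0,-0.001,-0.003,0,0],[0,0,-0.003,0,0]]}}

```text
clock: 26.1
tool_pos: [502.6, 56.8, 45.8]
tool_rot: [2.985, 0.366, 0.122]
ft_force: [-1.1, -6.3, 16.3]
width: 0.002
```

```bash
python3 - <<'E'
from h import *
toc(-53,-4,7)
w=cam("wrist"); pred(w,(70,80,90),-9); amap(w,194,236,180,340,6,2)
E
```

```text
cradle x,y -20.0 -3.3 z 45.8
t 26.1 tcp [502.6  56.8  45.8] yaw -76.3 tilt 8.88 w 0.002 F [-1.1 -6.3 16.3] q6 1.55
delta [-2.2 27.3 43. ] turn 0.2
70 P(low corner) Ptop Q far/near px: [[[323.0, 201.0], [322.0, 396.0]], [[279.0, 203.0], [284.0, 408.0]], [[236.0, 191.0], [243.0, 350.0]]] P [-18.7  51.7]
80 P(low corner) Ptop Q far/near px: [[[302.0, 202.0], [303.0, 401.0]], [[253.0, 203.0], [261.0, 409.0]], [[236.0, 190.0], [244.0, 347.0]]] P [-10.3  54.2]
90 P(low corner) Ptop Q far/near px: [[[277.0, 202.0], [282.0, 404.0]], [[227.0, 203.0], [238.0, 407.0]], [[237.0, 190.0], [244.0, 344.0]]] P [-1. 55.]
     180       200       220       240       260       280       300       320       
 194 eeeeeeeeegd8aaaa9659aaaaaaceccccbbbaaaaaa9999999aabcddeeffgggefhhgdba878abcaacde
 200 eeeeeeeeeggfbaaa975555544448bcccddddddcdccccccccccccccccccbbcbbdeecbbbdgggda9ade
 206 eeeeeeeeefhfca9765555444434578abcddeefggggffffffffffffffeedbba9bbbabbbbcccbaabcd
 212 eeeeeeeeefge96555554444344444688acdddefggffffeeeeeeddddddcbaaa9bbbabbbbbbba99999
 218 eeeeeeeeca87666677777777777777777888888888888888888888888887899bbbabbbbbbba99999
 224 eeeeeeebaabbaaaaaaaaaaaaaaaaaaaaaaaaaaaaaaaaa9aaaaa9aaaaaa99769bbbabbbbbbba99999
 230 eeeeeeebacccccbaaaaaaaaaaaaaaaaaaaaaaaaaaaaaaaaaaaaaaaaaaa99769bbbabbbbbbba99999
```

{"fn": "arm_command", "kwargs": {"deltas": [[0,0,0,-0.003,0],[0,0,0,-0.006,0],[0,0,0,-0.02,0],[0,0,0,-0.03,0],[0,0,0,0,0]]}}

```text
clock: 26.65
tool_pos: [494.7, 66.0, 104.3]
tool_rot: [2.986, 0.368, 0.113]
ft_force: [0.1, -0.2, -0.8]
width: -0.003
```

```bash
python3 - <<'E'
from h import *
toc(-53,-4,7)
w=cam("wrist"); save(w,"w20"); pred(w,(70,80,90),-9); amap(w,150,300,150,350,5,3)
p=cam("scene"); pred(p,(80,90),-9); amap(p,236,292,305,385,2,1)
E
```

```text
cradle x,y -9.2 2.3 z 104.3
t 26.65 tcp [494.7  66.  104.3] yaw -76.2 tilt 8.65 w -0.003 F [ 0.1 -0.2 -0.8] q6 1.54
delta [ -0.   29.9 102.7] turn 0.3
70 P(low corner) Ptop Q far/near px: [[[327.0, 177.0], [325.0, 325.0]], [[296.0, 177.0], [297.0, 331.0]], [[259.0, 172.0], [263.0, 299.0]]] P [-18.7  51.7]
80 P(low corner) Ptop Q far/near px: [[[311.0, 177.0], [311.0, 327.0]], [[277.0, 177.0], [280.0, 332.0]], [[259.0, 172.0], [263.0, 297.0]]] P [-10.3  54.2]
90 P(low corner) Ptop Q far/near px: [[[294.0, 177.0], [295.0, 329.0]], [[258.0, 177.0], [263.0, 331.0]], [[259.0, 172.0], [263.0, 295.0]]] P [-1. 55.]
     150       180       210       240       270       300       330       
 150 eeeeeeeeeeeeeeeeeeeeeeeeeeeeeeeeeeeeeeeeeeeeeeeeeeeeeeeeeeeeeeeeeee
 155 eeeeeeefeeeeeeeeeeeeeeeeeeffffffffffffffffffeeeeffeeeeffeeffddeeeee
 160 eeeeeeeeeeeeeeeeeeeeeeeeeeghhhghhhhgffffffeeeeeffffeedggcbdgcbeeeee
 165 eeeeeeeeeeeeeeeeeeeeeeeeeefggffgghhgggddeeddeeddeedeedggcbdfc9ceeee
 170 eeeeeeeeeeeeeeeeeeeeeeeeeefe9a99ddeggfeeeeddeefgghgggfggc7679adeeee
 175 eeeeeeeeeeeeeeeeeeeeeeeeeeff9a97aaabdcc
[... 3882 characters left out ...]
efffffefeecd
 276 iiiiiikifdihccccccccc9aGGGGGGGGGGGGGiGGGGGgGGGGGGGGGGGjjecccccccccaceefffegkdecd
 278 iiiiikkgffffeeddcccdcabdghiiiihggffGGGGGGGGGGGGGGGhGGGijecccccccccadffffffkjeddd
 280 jiihjllgbaaccddeeedefffeckjijiiihihhhhjiiihggffGGGGGGGjjeccccccccc9efffffkkeecdi
 282 ijjilllhcaacccccccccbaaa9eklllllllllljkkiiiikihhhhjiihjjdccccccccc9eeefeglieddij
 284 ijjmmmlllikiihiggeedcaaaciillllllllllllllllllllllllifddecccbcccccbaeefigkleecdii
 286 jjijjkklllllmmmmmmllkkjillllllllllllllllllllllllllljeedefffeeedddcceegkjjjdddijj
 288 jiiiiiiiiiijjjjjkkllllmmmmmmmlllllllllllllllllllllljb99bcccccdeeeedeefkljjhcdjjj
 290 ijjijiiijjjjjiiiiijiihijjjjjkklllmmmmmmkmlllllllllljebcdddccccccca9aacellkedijjj
```

{"fn": "arm_command", "kwargs": {"deltas": [[0,0,0,-0.02,0],[0,0,0,-0.03,0],[0,0,0,-0.02,0],[0,0,0,0,0]]}}

```text
clock: 27.15
tool_pos: [485.1, 74.1, 167.6]
tool_rot: [2.987, 0.369, 0.093]
ft_force: [0.2, -0.7, -0.9]
width: -0.003
```

```bash
python3 - <<'E'
from h import *
toc(-53,-4,7)
w=cam("wrist"); pred(w,(80,90),-9)
a=np.radians(103.5);C,S=np.cos(a),np.sin(a)
print(px(w,[(494.8+C*x-S*y,75.5+S*x+C*y,z) for x,y,z in((34,-62,8),(-34,-62,8),(34,62,8),(-34,62,8))]).round())
amap(w,160,320,215,345,5,2)
p=cam("scene"); amap(p,250,284,325,370,3,1)
E
```

```text
cradle x,y 0.9 9.8 z 167.6
t 27.15 tcp [485.1  74.1 167.6] yaw -76.1 tilt 8.28 w -0.003 F [ 0.2 -0.7 -0.9] q6 1.53
delta [  5.8  31.5 166.9] turn 0.4
80 P(low corner) Ptop Q far/near px: [[[315.0, 158.0], [314.0, 277.0]], [[289.0, 158.0], [290.0, 279.0]], [[273.0, 156.0], [275.0, 258.0]]] P [-10.3  54.2]
90 P(low corner) Ptop Q far/near px: [[[301.0, 158.0], [302.0, 278.0]], [[274.0, 158.0], [277.0, 279.0]], [[273.0, 156.0], [275.0, 257.0]]] P [-1. 55.]
[[251. 143.]
 [335. 143.]
 [256. 289.]
 [333. 286.]]
     215       235       255       275       295       315       335       
 160 eeeeeeeeeeeeeeeeegfcaa988888ccbbcccdeffffeeeeeedddegeb9abcabdeeee
 165 eeeeeeeeeeeeeeeeeghfba98aa9999999999aaaaaaa9a999999bbbbdedaadeeee
 170 eeeeeeeeeeeeeeeeeghfba99cccbaaaaaaaaaaaaaaaaaaaa998abbbbba9aabbcd
 175 eeeeeeeeeeeeeeeeefggba99ccccaaaaaaaaaaaaa9a9aaaa998abbbbba999999a
 180 eeeeeeeeeeeeeeeeefgfba99bbaaaaaaaaaaaaaa99aa99a9998abbbbba9999999
 185 eeeeeeeeeeeeeeeeefgb9a99baa999a99999999999999999998abbbbba9999999
 190 eeeeeeeeeeeeeeeeefgfdccbaaaab9899988899999999999999bbbbbba9999999
 195 eeeeeeeeeee
[... 1726 characters left out ...]
c6211111247888876211268888874111
     325       335       345       355       365       
 250 fbaeeegkkkkjjjjjjjjjjjijjjiiiijjiijijjifddddd
 253 cabgggkllllllllllllllllllkkkkkkjkjjjjjgedeeee
 256 cacghhilllllllllllllllllllllmmmmmmmmligegggfg
 259 cacghhllllllkhfihiiikkkllllllllllllllfcccccdd
 262 c9cghhlllllljcae9d8adcbbcecfeeegjllllfccccccc
 265 c9cghhllllllkihighefgeedddcecbbejllkkeccccccc
 268 c9cghhlllllllkkjjjjjjjjkkkkjjjijlllkidccccccc
 271 c99GGGGghhijjkkkkkkkkkkkjjjjjjkklllkhdccccccc
 274 c9GGGGGGGGGGGGGGGGGGGGggghhhiijjklkjgcccccccc
 277 cabdfgggggGGGGGGGGGGGGGGGGGGGGGGGGijecccccccc
 280 ededbijjkjjjijiijhjjhhgghgggGfGGGGjjecccccccc
 283 ba99bhjllllllllllllllllllkjjjjkigffgdccbccccc
```

```bash
python3 -c "
from plant import order; print(order.hand_in())"
```

```text
the job is handed in; nothing more can be done
None
```

I handed the job in at about 27 s with the case standing upright in the empty cradle's slot, under the hooks. It was not a clean run, and one force spike may have broken a limit.

**What I did**
- **Tool limits:** The tool could not be tilted. I gripped the case by its top edge and leaned it against the cradle's front wall.
- **First entry:** It slipped out of the grip there. It came to rest with one long edge in the slot and its top over the front wall.
- **Straightening:** On the first try the fingertip rode up over the case's top edge. As it retracted it dragged the case back out over the wall. I slid it in again, pushed it upright from the front with shut fingers, and lifted straight off.

**Last checks**
- **Upright:** The scene and wrist pictures, read as pixel values because my 12 views were used up, show it upright and unmoved between two looks after release.
- **Position:** The middle is about 3 mm across the slot and 7 to 10 mm along it from the centre. The limits are 14 and 16 mm.
- **Leaning step:** The case lay leaned with its edge in the slot twice, for far longer than 0.1 s.
- **Arm:** The gripper was well clear of everything, with no force on it.

**Doubts**
- **Force spike:** During the second straightening the measured force rose briefly to about 60 N. It came from the fingertip on the case, or possibly the gripper against a hook. If the gripper's body bore it, the 40 N limit may have been passed.
- **Fingertip position:** The tips stood about 12 to 16 mm behind the reported tool point, not 25 mm ahead as the text says.
- **Tool tilt:** By the end the tool had drifted to about 8 degrees off vertical.
- **Other case and thick box:** I never reached for either and saw no sign they moved, but I did not measure them at the end.

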